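# Fish the specimen basket out of the ultrasonic cleaner with the hook rod

## Robot

A 6-joint arm with a two-finger parallel gripper is mounted at the origin on a cart in front of the work surface, level with it; the furniture and walls round the work are solid. World frame = base frame: x ahead of the robot, y to its left, z up, the work surface at z = 0. Lengths are in m, angles in rad, forces in N, time in s.
With the tool pointing down it reaches from about 0.225 to 0.725 m from the base axis. Payload 3.1 kg.
Tool frame: the origin (TCP) lies between the finger pads; the fingertips stand 14 mm ahead of it and the grasp point (between the pads) lies 5 mm behind it; z points along the fingers, y is the direction in which the jaws open and shut (so a half turn about z gives the same grasp; the last joint's range is limited). The gripper opens to 85 mm and grips with 20 to 120 N. Pads are 22 mm wide; open, the fingers measure 114 mm over their backs; the gripper's body (76 mm by 85 mm) begins 54 mm behind the grasp point. The pads swing forward as they close: fully open they stand 13 mm farther back than shut.
Start: joints at [-1.345, 0.048, 0.099, 1.622, 0, 1.443], TCP at [0.182, -0.492, 0.245] pointing down, gripper open.
Joint ranges: [-2.91, 2.91], [-0.99, 1.94], [-1.21, 1.42], [-2.12, 2.29], [-1.49, 1.47], [-3.14, 3.14]. Speed limits (rad/s): [2.79, 2.79, 3.14, 3.14, 3.14, 3.14].

## Interface

Orientations are given as [roll, pitch, yaw] about the fixed x, y, z axes, in that order (R = Rz(yaw) Ry(pitch) Rx(roll)).
In Python, from bench import robot gives the robot as it stands.
- The arm moves only by the tool apply_moves, never from a script. Its argument "commands" is a list of rows, each a list of 3 entries, a list of its own where there are three numbers: the shift along the tool's x, y, z in mm, then the turn, a rotation vector about the tool's x, y, z in degrees, then the opening, from -1 (shut) to 1 (fully open). A call has 1 to 5 rows; each row is the pose to reach, as a shift and turn from the pose measured when the call began, along the tool's axes at that moment; what a row does not reach only later rows make up. A row lasts 1/12 s, in which the tool goes at most 41.7 mm and 7.16 degrees, less where a joint would pass 70% of its speed; a pose out of reach is approached as far as the arm can. A call with a gripper value outside its range is refused whole. The fingers move at their own pace and stop on an object; the grip force is fixed at half the most. Time passes only in rows, so rows that repeat a pose let the fingers close. It gives the time, the measured TCP pose, the force and the opening at its end, in the units of the state.
- robot.get_obs(): the state, without advancing time (a new reading comes with each control period).
- robot.read_camera(name): name is "side" or "top" or "wrist"; returns the picture (480x640x3 uint8, red, green, blue); there is no depth.
- robot.camera_params(name): a dict with "fx", "fy", "cx", "cy" (pixels), "distortion" ([k1, k2, p1, p2, k3] as OpenCV has them; the pictures are not rectified), "R" (3x3) and "t" (3): a world point X has camera coordinates R X + t; the wrist camera has in their place "T_tool_cam" (4x4, takes a point from camera to tool coordinates, whose origin is the TCP and whose axes are the flange's). Camera axes: x right, y down, z forward; pixel columns grow to the right and rows downward; lengths in m; the calibration is good to about 2 mm. A picture is of the moment at which its call begins: read the wrist's pose just before it. camera_params takes no time and is no camera call.
- robot.sign_off(): hands the job in, once; it reports no verdict.
The state is a dict: "t": time; "joints": joint angles; "qvel": joint speeds; "tau": joint torques, N m; "ee_pos": TCP position; "ee_rot": TCP orientation; "wrist_force": force on the tool from outside, world axes, zero at the start; "wrist_torque": the same for the moment, N m; "opening": finger opening in m.
Only numpy, scipy, OpenCV 4.12 (cv2) and the standard library are available. Lean on these libraries where they do the work, as an engineer would, in place of code of your own. Each camera call takes 0.05 s, during which the arm holds its last target.

## Task

The drained ultrasonic cleaner has a wire basket with a specimen mount hanging deep in its narrow well. Take the hook rod from its stand, hook the basket by its swinging bail without touching the basket or its specimen with the gripper or arm, without forcing it, lift it out and set it down upright in the empty teal tray without dropping it or spilling the specimen. Then hang the rod back upright in the fork of its stand, and leave the magnifier, the big mount and the small bottle where they stand.

Things in the scene. Friction and masses are not known exactly. Their poses are not given: they have to be found in the camera images.
- tank: Fixed grey ultrasonic cleaner, dry, 120 x 120 x 130 mm high; origin: centre of underside. Its open well is centred, 70 mm along x by 74 along y, floor 8 mm up, no overhang. Ledges 10 mm wide run along x on the +y and -y walls, tops 36 mm up; the basket hangs on them by its lugs, axes along the cleaner's within 2 degrees. A knob sticks out 12 mm on the -x face.
- tank_mouth (a point): Centre of the cleaner's well mouth, level with the rim, 130 mm above the bench.
- basket: Loose steel wire basket, 46 x 46 mm, walls 24 mm high, floor 2 mm, about 100 g with its bail. Origin: centre of underside, z up; hangs in the well with its underside 12 mm over the bench. Flat lugs on its +y and -y sides, 46 mm long, reach to y = +-33 mm, undersides 24 mm and tops 27 mm up. A wire bail spans it along y, see point bail_pivot.
- bail_pivot (a point): Fixed in the basket, 27 mm above its origin: middle of the bail's swing axis (basket y). Bail: 4 mm wire, peaked arch, middle 38 mm from the axis, legs at y = +-26 mm. It swings freely and lies fallen against a stop, 0.62 rad to one side or the other: its middle is then 22 mm to +x or -x and 31 mm above this point. Which side is NOT reported: look or feel for it.
- specimen: Loose round black resin specimen mount, 30 mm diameter, 18 mm high, about 20 g, standing in the basket (floor 2 mm thick). Origin: centre of its underside.
- hook_rod: Loose lifting rod, about 100 g, hanging upright in its stand by its collar. Origin: centre of the collar's underside, z up. Collar 28 mm wide, 4 mm thick; above it a square black handle 18 x 18 mm, 4 to 54 mm up, sides along x and y; below it a steel shank 6 mm thick on the axis, ending in a J hook, see point hook_bend.
- hook_bend (a point): Middle of the hook's bottom wire (5 mm thick), 7 mm along the rod's +x and 96 mm below its origin. The wire runs from the shank 14 mm to +x, then turns up into a prong whose tip is 14.5 mm above the bottom wire's centre line. Free gap between shank and prong 8.5 mm.
- rod_stand: Fixed fork stand for the rod; origin: centre of the underside of its 76 mm round foot. Post at x = 23 to 33 mm, 36 mm wide. Two tines 6 mm thick, tops 125 mm up, reach from the post to x = -17 mm, then flare to x = -29 mm. Slot between them 14 mm wide, centred on y = 0, open to -x. Nothing stands higher.
- stand_seat (a point): Where the rod's origin (collar underside) belongs: over the centre of the stand's foot, on top of the tines, 125 mm above the bench.
- tray: Fixed teal tray, 100 (x) x 160 (y) x 14 mm, walls 3 mm, floor 2 mm thick, empty. Origin: centre of its underside.
- big_mount: Bystander: loose red resin mount, 34 mm diameter, 21 mm high, standing on the bench. Origin: centre of underside.
- magnifier: Bystander: loose silver stepped loupe, 40 mm diameter, 36 mm high. Origin: centre of underside.
- small_bottle: Bystander: loose black bottle with white cap, 28 mm diameter, 68 mm high. Origin: centre of underside.
There are look-alikes about, which are no part of the job. What is meant by the hook_rod is not yellow, and is the smaller of those in its own colour.

How it is judged:
On the way, in this order (a step that is already met when the one before it is completed fails the run):
1. the basket hangs on the rod's hook, its underside above the cleaner's rim (height (world z) of basket above 0.13 m and contact force between hook_rod and basket above 0.3 N), for 0.2 s.
2. the basket stands in the tray, free of the hook (x of basket in the frame of tray between -0.045 and 0.045 m and y of basket in the frame of tray between -0.075 and 0.075 m and height (world z) of basket below 0.006 m and angle between basket's own z axis and vertical below 0.08 rad and contact force between hook_rod and basket below 0.05 N), for 0.2 s.
At the end, for the whole second after the job is handed in: Basket flat on the tray floor inside its walls (underside under 6 mm up, tilt under 0.08 rad), specimen in it (origins under 20 mm apart); rod upright (0.12 rad) in the fork, origin within 12 mm of the seat; all at rest (under 20 mm/s) (x of basket in the frame of tray between -0.045 and 0.045 m and y of basket in the frame of tray between -0.075 and 0.075 m and height (world z) of basket between 0 and 0.006 m and angle between basket's own z axis and vertical below 0.08 rad and distance between specimen and basket below 0.02 m and distance between hook_rod and stand_seat below 0.012 m and angle between hook_rod's own z axis and vertical below 0.12 rad and linear speed of each of basket, specimen, hook_rod below 0.02 m/s); the robot touches nothing.
It fails at once if the rod is forced against the basket or bail (over 60 N) (contact force between hook_rod and basket above 60 N).
It fails at once if the gripper or arm touches the basket or the specimen (over 1 N) (contact force between any of the fingers, the arm and basket above 1 N or contact force between any of the fingers, the arm and specimen above 1 N).
It fails at once if the basket is dropped (faster than 0.7 m/s while not on the hook) (linear speed of basket above 0.7 m/s and contact force between hook_rod and basket below 0.02 N).
It fails at once if the specimen leaves the basket (origins over 40 mm apart) (distance between specimen and basket above 0.04 m).
It fails at once if a bystander (big mount, magnifier, small bottle) is moved by over 25 mm (distance of any of big_mount, magnifier, small_bottle from where it was at the start of the episode above 0.025 m).
It also fails if it takes over 72 s, if anything falls off the work surface, if the arm or the gripper's body presses on something with over 40 N, if the wrist force passes 120 N, or if a joint passes its speed limit or range.

## Working session

There is one attempt and no reset: what is moved stays moved. The work goes in short steps, Python scripts to look and compute and a tool call to move; the robot and the scene stay as the last step left them, time stands still between calls to the robot, and variables do not carry over. Pictures are saved under pics/ and viewed, and the job is handed in when it is done.

Besides the shell and the picture viewer there is one more tool, called after "Call:" as name(argument=value, ...) on one line, values as JSON. apply_moves: Moves the arm, as the interface text tells. Its arguments: {"type":"object","properties":{"commands":{"type":"array","items":{"type":"array"}}},"required":["commands"]}

```bash
mkdir -p pics; ls; python3 - <<'E'
from bench import robot
import cv2
print(robot.get_obs())
for n in ("side","top","wrist"):
    im=robot.read_camera(n); cv2.imwrite(f"pics/{n}0.png",im[:,:,::-1]); print(n,robot.camera_params(n))
E
```

```text
pics
{'t': 0.0, 'joints': array([-1.34481897e+00,  4.87555793e-02,  9.75694455e-02,  1.62200209e+00,
        8.27043898e-06,  1.44298330e+00]), 'qvel': array([ 0.00063652,  0.00094295, -0.00074718, -0.00039163,  0.00169383,
        0.00027211]), 'tau': array([ 1.08642627e-03, -3.38785601e+01,  3.20013213e+01,  2.03521707e-02,
       -8.53082042e-05, -3.96395620e-06]), 'ee_pos': array([ 0.18174071, -0.49191321,  0.24410038]), 'ee_rot': array([-3.13922132e+00, -3.13086305e-04,  3.53790004e-01]), 'wrist_force': array([ 0.51292512,  0.02788618, -0.38810314]), 'wrist_torque': array([-0.02165525,  0.01106759, -0.01009208]), 'opening': 0.08533392718737035}
side {'fx': 580.781785803219, 'fy': 580.781785803219, 'cx': 315.5745304583655, 'cy': 249.41067662490167, 'distortion': array([-0.1277271,  0.       ,  0.       ,  0.       ,  0.       ]), 'R': array([[-0.9973066 , -0.07088236, -0.01884783],
       [-0.01510944,  0.45001143, -0.89289496],
       [ 0.07177224, -0.89020526, -0.44987036]]), 't': array([0.54297774, 0.0225303 , 1.31573711])}
top {'fx': 588.5470440594517, 'fy': 588.5470440594517
[... 196 characters left out ...]
      [-0.97443653, -0.01159197, -0.22436371],
       [ 0.22427524,  0.0084552 , -0.97448916]]), 't': array([0.18013273, 0.54188236, 1.13687197])}
wrist {'fx': 426.96956693538635, 'fy': 426.96956693538635, 'cx': 315.10404036404304, 'cy': 238.8588001395924, 'distortion': array([-0.09765848,  0.        ,  0.        ,  0.        ,  0.        ]), 'T_tool_cam': array([[-4.53294686e-04, -9.63292108e-01, -2.68455042e-01,
         6.81951099e-02],
       [ 9.99999244e-01, -1.29882256e-04, -1.22247580e-03,
        -5.39126448e-04],
       [ 1.14273374e-03, -2.68455393e-01,  9.63291439e-01,
        -1.28701794e-01],
       [ 0.00000000e+00,  0.00000000e+00,  0.00000000e+00,
         1.00000000e+00]])}
```

View pics/side0.png

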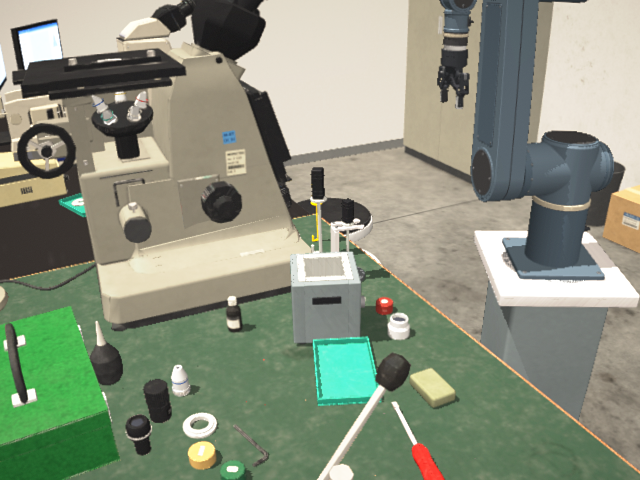

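View pics/top0.png

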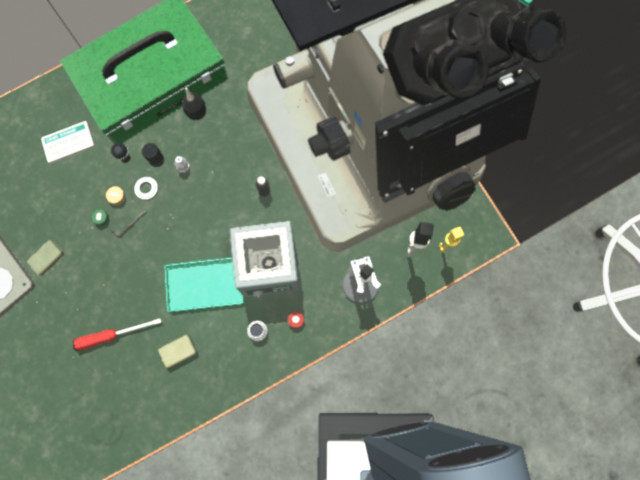

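View pics/wrist0.png

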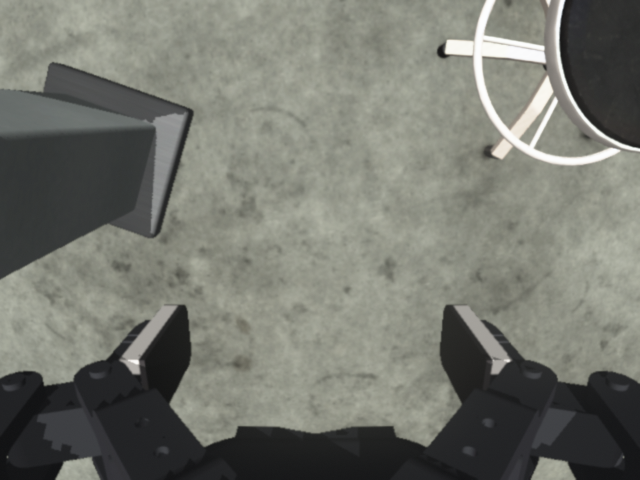

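```bash
cat > h.py <<'E'
import numpy as np, cv2
from bench import robot
from scipy.spatial.transform import Rotation as Ro
def P(n):
    p=robot.camera_params(n); K=np.array([[p['fx'],0,p['cx']],[0,p['fy'],p['cy']],[0,0,1]]); return p,K,p['distortion']
def cam(n,pose=None):
    p,K,d=P(n)
    if n!='wrist': R=p['R'];t=p['t']
    else:
        o=pose; T=np.eye(4);T[:3,:3]=Ro.from_euler('xyz',o['ee_rot']).as_matrix();T[:3,3]=o['ee_pos']
        M=np.linalg.inv(T@p['T_tool_cam']);R=M[:3,:3];t=M[:3,3]
    return K,d,R,t
def ray(n,uv,pose=None):
    K,d,R,t=cam(n,pose); x=cv2.undistortPoints(np.array([[uv]],float),K,d)[0,0]
    v=R.T@np.array([x[0],x[1],1]); return -R.T@t, v/np.linalg.norm(v)
def onz(n,uv,z,pose=None):
    c,v=ray(n,uv,pose); return c+v*(z-c[2])/v[2]
def tri(*rs):
    A=np.zeros((3,3));b=np.zeros(3)
    for c,v in rs: M=np.eye(3)-np.outer(v,v);A+=M;b+=M@c
    x=np.linalg.solve(A,b); return x,[np.linalg.norm((np.eye(3)-np.outer(v,v))@(x-c)) for c,v in rs]
def proj(n,X,pose=None):
    K,d,R,t=cam(n,pose); return cv2.projectPoints(np.atleast_2d(np.array(X,float)),cv2.Rodrigues(R)[0],t,K,d)[0][:,0]
def crop(src,x0,y0,x1,y1,s,out):
    im=cv2.imread(src)[y0:y1,x0:x1]; cv2.imwrite(out,cv2.resize(im,None,fx=s,fy=s,interpolation=cv2.INTER_CUBIC))
E
python3 - <<'E'
from h import *
a=cv2.imread('pics/top0.png')[210:330,330:480]; b=cv2.imread('pics/side0.png')[155:355,280:420]
cv2.imwrite('pics/c1.png',cv2.resize(a,None,fx=5,fy=5,interpolation=2)[:600]);cv2.imwrite('pics/c2.png',cv2.resize(b,None,fx=3,fy=3,interpolation=2))
a=cv2.imread('pics/top0.png')[210:340,150:320];cv2.imwrite('pics/c3.png',cv2.resize(a,None,fx=4.5,fy=4.5,interpolation=2))
E
```

```text
(no output)
```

View pics/c1.png

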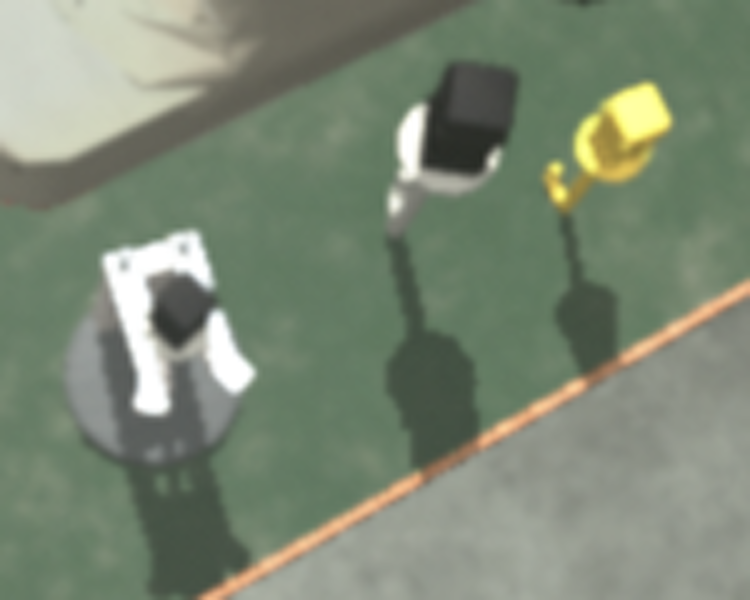

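View pics/c2.png

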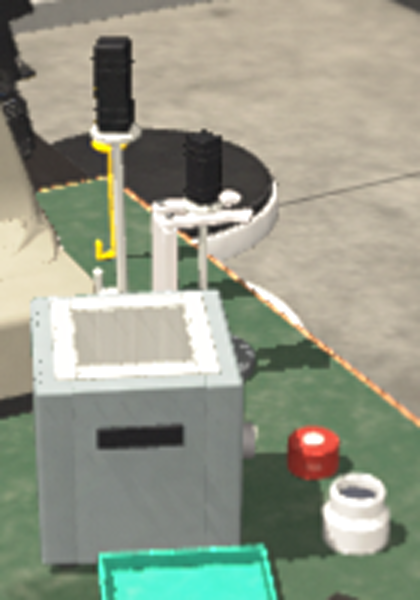

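View pics/c3.png

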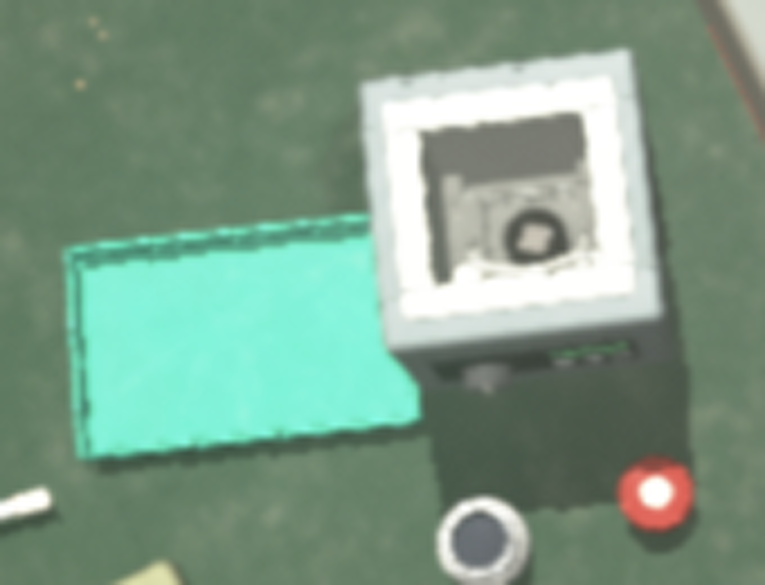

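```bash
python3 - <<'E'
from h import *
for n in('side','top'):
    K,d,R,t=cam(n); print(n,-R.T@t)
def T(u,v,z): return onz('top',(330+u/5,210+v/5),z).round(4)
print('handle top', T(187,297,.179), 'tri side', tri(ray('top',(330+187/5,210+297/5)),ray('side',(280+203/3,155+135/3))))
print('foot',T(150,372,.004))
print('tine tips',T(152,408,.125),T(240,383,.125),'back',T(107,255,.125),T(195,235,.125))
def T(u,v,z): return onz('top',(150+u/4.5,210+v/4.5),z).round(4)
print('tank corners',T(362,84,.13),T(630,52,.13),T(660,315,.13),T(390,350,.13))
print('well',T(420,130,.13),T(583,113,.13),T(605,290,.13),T(443,285,.13))
print('tray',T(66,248,.014),T(80,458,.014),T(422,424,.014))
print('mag',T(482,540,.036),'red',T(655,492,.021),'bottle',onz('top',(262,181),.068))
print('bail cand', T(530,265,.070),'spec top',T(537,237,.032))
E
```

```text
side [0.44742231 1.19962474 0.62226227]
top [0.27068119 0.17678319 1.23046396]
handle top [0.4677 0.0918 0.179 ] tri side (array([0.46839614, 0.09156304, 0.1767643 ]), [np.float64(0.00027746778047856095), np.float64(0.00027746778047858654)])
foot [0.4682 0.0934 0.004 ]
tine tips [0.4349 0.1009 0.125 ] [0.4448 0.0674 0.125 ] back [0.4938 0.118  0.125 ] [0.502  0.0842 0.125 ]
tank corners [0.5538 0.3523 0.13  ] [0.5693 0.2371 0.13  ] [0.4549 0.2219 0.13  ] [0.4384 0.3352 0.13  ]
well [0.5337 0.3264 0.13  ] [0.542  0.2566 0.13  ] [0.4653 0.2453 0.13  ] [0.4665 0.3139 0.13  ]
tray [0.5023 0.5076 0.014 ] [0.4034 0.4943 0.014 ] [0.4218 0.3356 0.014 ]
mag [0.3671 0.3037 0.036 ] red [0.3913 0.227  0.021 ] bottle [0.67303895 0.30100421 0.068     ]
bail cand [0.4867 0.2828 0.07  ] spec top [0.507  0.2834 0.032 ]
```

```bash
cat >> h.py <<'E'
def Rcur(o): return Ro.from_euler('xyz',o['ee_rot'])
def plan(pos,rpy=None,rot=None):
    """print shift (mm) and rotvec (deg) in tool axes to world target"""
    o=robot.get_obs(); R=Rcur(o)
    s=R.inv().apply(np.array(pos)-o['ee_pos'])*1000
    Rt=R if rpy is None and rot is None else (Ro.from_euler('xyz',rpy) if rot is None else rot)
    print('t',round(o['t'],2),'shift',s.round(1),'turn',np.degrees((R.inv()*Rt).as_rotvec()).round(2),'pos',o['ee_pos'].round(4),'rpy',o['ee_rot'].round(4))
E
python3 - <<'E'
from h import *
plan([.40,-.12,.29],rot=Ro.from_euler('x',40,degrees=True)*Rcur(robot.get_obs()))
E
```

```text
t 0.15 shift [ 333.6 -273.5  -45.1] turn [ 3.752e+01  1.386e+01 -2.000e-02] pos [ 0.1818 -0.492   0.2444] rpy [-3.1397e+00 -2.0000e-04  3.5380e-01]
```

Call:
apply_moves(commands=[[[36,-30,-5],[0,0,0],0],[[72,-60,-10],[0,0,0],0],[[108,-90,-15],[0,0,0],0],[[140,-115,-20],[4,1,0],0],[[170,-140,-25],[8,3,0],0]])

```text
t: 0.57
ee_pos: [0.2866, -0.3104, 0.2684]
ee_rot: [-2.997, -0.053, 0.351]
wrist_force: [1.0, -0.6, -1.1]
opening: 0.043
```

```bash
python3 - <<'E'
from h import *
plan([.40,-.12,.29],rot=Ro.from_euler('x',40,degrees=True)*Ro.from_euler('xyz',[-3.1397,0,.3538]));print(robot.get_obs()['joints'].round(3))
E
```

```text
t 0.57 shift [ 172.8 -140.2    7.8] turn [29.36 10.81  0.04] pos [ 0.2866 -0.3104  0.2684] rpy [-2.9973 -0.0533  0.3508]
[-1.041 -0.083  0.007  1.794  0.078  1.741]
```

Call:
apply_moves(commands=[[[35,-28,2],[6,2,0],0],[[70,-56,3],[12,4,0],0],[[105,-84,5],[18,6,0],0],[[140,-112,6],[24,9,0],0],[[173,-140,8],[29,11,0],0]])

```text
t: 0.98
ee_pos: [0.3928, -0.1342, 0.2881]
ee_rot: [-2.474, -0.229, 0.273]
wrist_force: [0.4, 0.0, -0.8]
opening: 0.0429
```

```bash
python3 - <<'E'
from h import *
o=robot.get_obs();print(o['ee_pos'],o['ee_rot'],o['joints'].round(3))
cv2.imwrite('pics/w1.png',robot.read_camera('wrist')[:,:,::-1])
E
```

```text
[ 0.39276895 -0.13422959  0.28809194] [-2.4741843  -0.22919518  0.27336702] [-0.829  0.161  0.131  2.094  0.454  1.828]
```

View pics/w1.png

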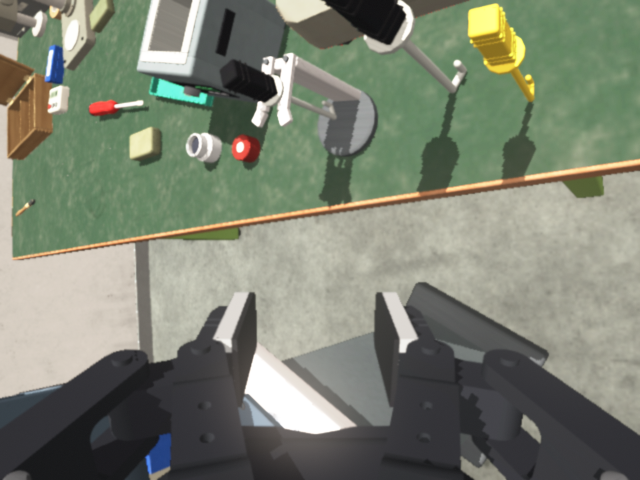

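```bash
python3 -c "
from h import *
crop('pics/w1.png',200,40,400,170,4,'pics/w1c.png')"
```

```text
(no output)
```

View pics/w1c.png

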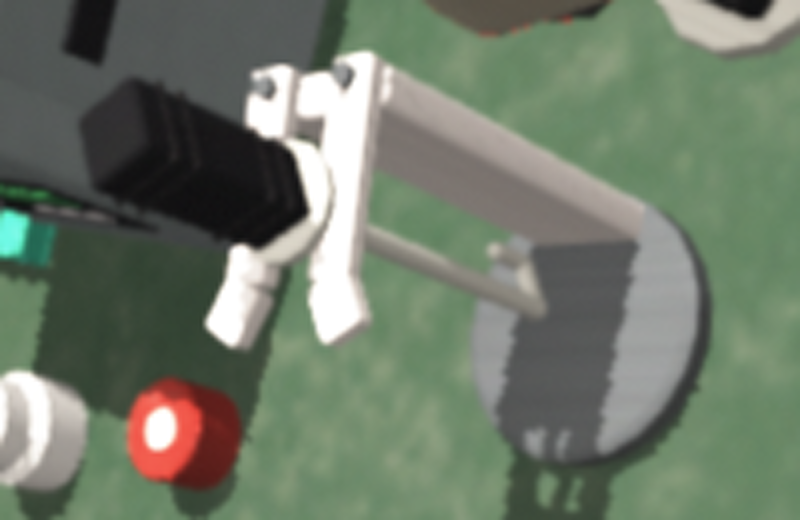

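```bash
python3 - <<'E'
from h import *
pose={'ee_pos':np.array([0.39276895,-0.13422959,0.28809194]),'ee_rot':np.array([-2.4741843,-0.22919518,0.27336702])}
f=lambda u,v,z: onz('wrist',(200+u/4,40+v/4),z,pose).round(4)
print('shank bot',f(540,306,.029),'prong base',f(522,265,.032),'prong tip',f(496,250,.0435))
X=[[.468,.092,.179]]; print(proj('wrist',X,pose),'handle top seen',200+118/4,40+135/4)
# handle-top corners
for q in [(134,79),(160,90),(97,187),(83,125),(155,88),(140,80)]: print(q,f(*q,.179))
for a in (.28,):
  for (l,dx,z) in (('shank',0,-.096),('prong',.014,-.0815)):
    print(l,(proj('wrist',[.468+dx*np.cos(a),.092+dx*np.sin(a),.125+z],pose)-[200,40])*4)
E
```

```text
shank bot [0.4698 0.0921 0.029 ] prong base [0.4782 0.1003 0.032 ] prong tip [0.479  0.101  0.0435]
[[227.83617711  74.26658746]] handle top seen 229.5 73.75
(134, 79) [0.4801 0.0907 0.179 ]
(160, 90) [0.4794 0.082  0.179 ]
(97, 187) [0.4578 0.0916 0.179 ]
(83, 125) [0.4685 0.102  0.179 ]
(155, 88) [0.4795 0.0836 0.179 ]
(140, 80) [0.4802 0.0888 0.179 ]
shank [[537.79538337 312.38353244]]
prong [[513.58819157 245.93595098]]
```

```bash
python3 - <<'E'
from h import *
plan([.4995,.318,.30],[np.pi,0,1.71])
E
```

```text
t 1.03 shift [ 219.  -290.2  282.2] turn [-22.35 -37.73 -74.17] pos [ 0.3945 -0.1298  0.2868] rpy [-2.4637 -0.2306  0.2728]
```

Call:
apply_moves(commands=[[[17,-22,22],[-2,-3,-6],0],[[34,-45,43],[-3,-6,-11],0],[[50,-67,65],[-5,-9,-17],0],[[67,-89,87],[-7,-12,-23],0],[[84,-112,109],[-9,-14,-28],0]])

```text
t: 1.45
ee_pos: [0.435, 0.0443, 0.2913]
ee_rot: [-2.77, -0.266, 0.84]
wrist_force: [0.7, 0.1, -0.0]
opening: 0.0429
```

```bash
python3 - <<'E'
from h import *
plan([.4995,.318,.30],[np.pi,0,1.71])
E
```

```text
t 1.45 shift [ 240.4 -104.9  101.5] turn [-13.24 -23.2  -46.14] pos [0.435  0.0443 0.2913] rpy [-2.7696 -0.2656  0.84  ]
```

Call:
apply_moves(commands=[[[34,-15,14],[-2,-3,-6],0],[[68,-30,29],[-3,-6,-12],0],[[102,-45,43],[-5,-9,-18],0],[[136,-60,58],[-7,-12,-24],0],[[170,-75,72],[-9,-15,-30],0]])

```text
t: 1.87
ee_pos: [0.48, 0.2405, 0.2975]
ee_rot: [-3.052, -0.126, 1.426]
wrist_force: [0.8, -0.4, 0.0]
opening: 0.0426
```

```bash
python3 - <<'E'
from h import *
plan([.4995,.318,.30],[np.pi,0,1.71])
E
```

```text
t 1.87 shift [79.1  8.7  6.8] turn [ -4.09  -7.89 -15.91] pos [0.48   0.2405 0.2975] rpy [-3.0515 -0.126   1.4261]
```

Call:
apply_moves(commands=[[[30,3,3],[-2,-3,-6],0],[[55,6,5],[-3,-6,-12],0],[[79,9,7],[-4,-8,-16],0],[[79,9,7],[-4,-8,-16],0],[[79,9,7],[-4,-8,-16],0]])

```text
t: 2.28
ee_pos: [0.499, 0.3195, 0.2986]
ee_rot: [-3.138, 0.002, 1.715]
wrist_force: [-0.3, 0.5, -0.1]
opening: 0.0427
```

```bash
python3 - <<'E'
from h import *
o=robot.get_obs();print(o['ee_pos'],o['ee_rot'],o['joints'].round(3))
cv2.imwrite('pics/w2.png',robot.read_camera('wrist')[:,:,::-1])
E
```

```text
[0.49903524 0.31949627 0.29857809] [-3.13802832e+00  2.29554791e-03  1.71464720e+00] [ 4.570e-01  2.580e-01  4.410e-01  1.758e+00 -1.000e-03  1.884e+00]
```

View pics/w2.png

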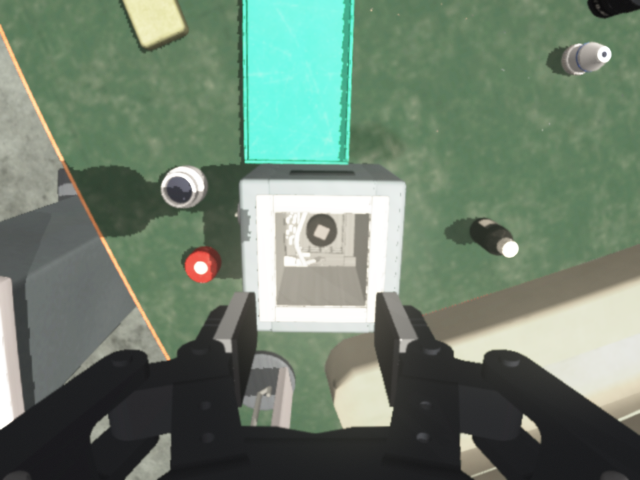

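```bash
python3 -c "
from h import *
crop('pics/w2.png',230,160,420,340,3.3,'pics/w2c.png')"
```

```text
(no output)
```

View pics/w2c.png

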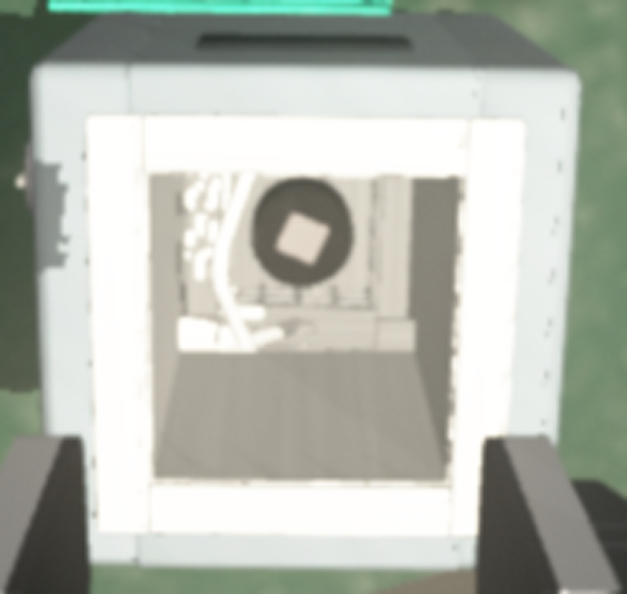

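```bash
python3 - <<'E'
from h import *
pose={'ee_pos':np.array([0.49903524,0.31949627,0.29857809]),'ee_rot':np.array([-3.13802832,2.29554791e-03,1.71464720])}
f=lambda u,v,z: onz('wrist',(230+u/3.3,160+v/3.3),z,pose).round(4)
C=np.array([.5041,.2866]);a=.14
def loc(p): d=p[:2]-C; return (np.array([d@[np.cos(a),np.sin(a)],d@[-np.sin(a),np.cos(a)]])*1000).round(1)
for n,u,v,z in [('well',150,175,.13),('well',464,177,.13),('well',455,483,.13),('well',153,482,.13),('rim',33,68,.13),('rim',578,74,.13),('rim',556,566,.13),('rim',48,562,.13),('bail pk?',219,262,.07),('bail',245,178,.062),('bail leg',235,335,.045),('spec top',303,231,.032),('lug -y x-',178,352,.038),('lug -y x+',414,352,.038),('ledge/wallbottom',180,352,.036)]:
    p=f(u,v,z); print(n,p,loc(p))
E
```

```text
well [0.4698 0.32   0.13  ] [-29.3  37.9]
well [0.5369 0.3294 0.13  ] [38.5 37.8]
well [0.5477 0.2583 0.13  ] [ 39.2 -34.1]
well [0.479  0.2486 0.13  ] [-30.2 -34.1]
rim [0.4424 0.3395 0.13  ] [-53.7  61. ]
rim [0.557  0.3549 0.13  ] [61.9 60.2]
rim [0.5752 0.2406 0.13  ] [ 64.  -55.5]
rim [0.4569 0.2245 0.13  ] [-55.4 -54.9]
bail pk? [0.4866 0.2857 0.07  ] [-17.5   1.6]
bail [0.4903 0.3074 0.062 ] [-10.8  22.5]
bail leg [0.4938 0.2577 0.045 ] [-14.2 -27.2]
spec top [0.5091 0.2876 0.032 ] [5.1 0.3]
lug -y x- [0.4781 0.2477 0.038 ] [-31.2 -34.9]
lug -y x+ [0.5463 0.2577 0.038 ] [ 37.8 -34.5]
ledge/wallbottom [0.4786 0.2471 0.036 ] [-30.8 -35.6]
```

```bash
python3 - <<'E'
from h import *
robot.read_camera
im=robot.read_camera('top');cv2.imwrite('pics/top1.png',im[:,:,::-1])
crop('pics/side0.png',280,240,380,355,5,'pics/c4.png')
crop('pics/top0.png',215,210,315,310,6,'pics/c5.png')
E
```

```text
(no output)
```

View pics/c4.png

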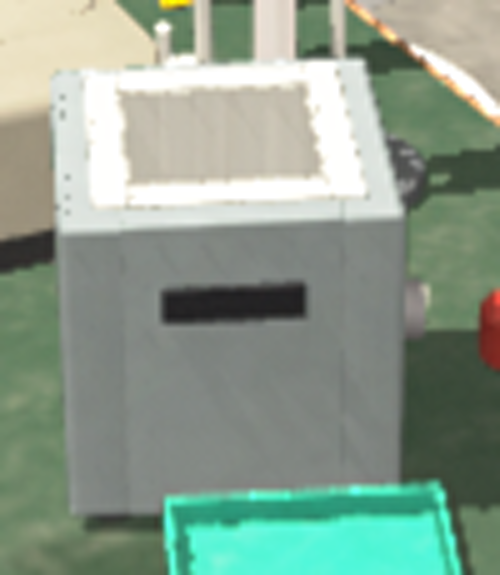

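View pics/c5.png

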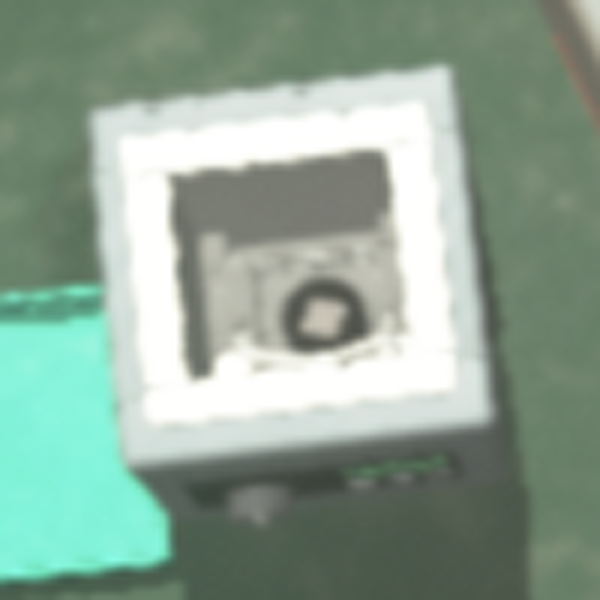

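```bash
python3 - <<'E'
from h import *
S=[(55,73),(362,60),(405,213),(58,232)]   # c4: +x-y, -x-y, -x+y, +x+y
S=[(280+u/5,240+v/5) for u,v in S]
Tt=[(452,66),(494,415),(131,466),(91,110)]
Tt=[(215+u/6,210+v/6) for u,v in Tt]
W=[(578,74),(33,68)] # +x+y, -x+y
pts=[]
for s,t in zip(S,Tt):
    x,e=tri(ray('side',s),ray('top',t)); print(x.round(4),np.round(e,4),'side',onz('side',s,.13).round(4),'top',onz('top',t,.13).round(4))
print(np.mean([onz('side',s,.13) for s in S],0),np.mean([onz('top',s,.13) for s in Tt],0))
E
```

```text
[0.5718 0.2368 0.1241] [0.0003 0.0003] side [0.57   0.2484 0.13  ] top [0.5704 0.2365 0.13  ]
[0.4571 0.2209 0.1235] [0.0005 0.0005] side [0.4565 0.2339 0.13  ] top [0.4565 0.2206 0.13  ]
[0.44   0.3358 0.1234] [0.0003 0.0003] side [0.4404 0.3472 0.13  ] top [0.4387 0.3349 0.13  ]
[0.557  0.3539 0.1236] [0.0008 0.0008] side [0.5564 0.3643 0.13  ] top [0.5544 0.3528 0.13  ]
[0.50583863 0.29847508 0.13      ] [0.50500684 0.28621522 0.13      ]
```

```bash
python3 - <<'E'
from h import *
plan([.468,.092,.27],[np.pi,0,.77])
E
```

```text
t 2.38 shift [-218.6  -62.6   30. ] turn [-0.09  0.19 53.91] pos [0.4996 0.3173 0.2993] rpy [-3.1387e+00  2.2000e-03  1.7109e+00]
```

Call:
apply_moves(commands=[[[-30,-9,4],[0,0,7],0],[[-60,-17,8],[0,0,14],0],[[-90,-26,12],[0,0,21],0],[[-120,-34,16],[0,0,28],0],[[-150,-43,20],[0,0,35],0]])

```text
t: 2.8
ee_pos: [0.4773, 0.1596, 0.2798]
ee_rot: [-3.141, 0.003, 1.091]
wrist_force: [1.0, -0.1, -0.2]
opening: 0.0426
```

```bash
python3 - <<'E'
from h import *
plan([.468,.092,.27],[np.pi,0,.77])
E
```

```text
t 2.8 shift [-64.2  23.   10. ] turn [-1.000e-02  1.900e-01  1.838e+01] pos [0.4773 0.1596 0.2798] rpy [-3.1409  0.0033  1.0908]
```

Call:
apply_moves(commands=[[[-32,11,5],[0,0,7],0],[[-64,23,10],[0,0,14],0],[[-64,23,10],[0,0,18],0],[[-64,23,10],[0,0,18],0],[[-64,23,10],[0,0,18],0]])

```text
t: 3.22
ee_pos: [0.4678, 0.0907, 0.2703]
ee_rot: [3.141, 0.003, 0.775]
wrist_force: [0.1, -0.2, -0.0]
opening: 0.0426
```

```bash
python3 - <<'E'
from h import *
o=robot.get_obs();print(o['ee_pos'].tolist(),o['ee_rot'].tolist(),o['joints'].round(3))
cv2.imwrite('pics/w3.png',robot.read_camera('wrist')[:,:,::-1])
crop('pics/w3.png',200,120,440,300,3.3,'pics/w3c.png')
E
```

```text
[0.46783110811079515, 0.09071372338909227, 0.2702942075295143] [3.1410810427872073, 0.002608543837724131, 0.7750518806790059] [ 5.200e-02 -6.800e-02  3.400e-02  1.674e+00 -2.000e-03  2.419e+00]
```

View pics/w3c.png

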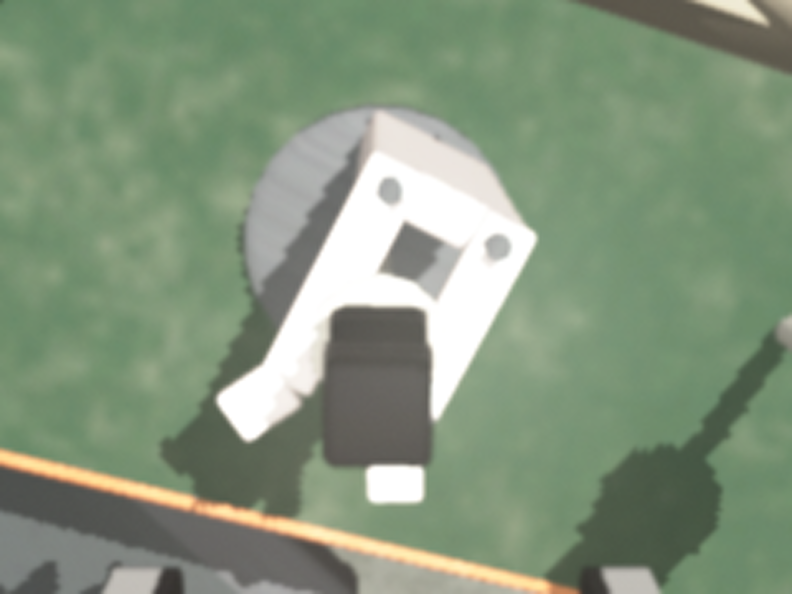

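```bash
python3 - <<'E'
from h import *
pose={'ee_pos':np.array([0.46783110811079515,0.09071372338909227,0.2702942075295143]),'ee_rot':np.array([3.1410810427872073,0.002608543837724131,0.7750518806790059])}
f=lambda u,v,z: onz('wrist',(200+u/3.3,120+v/3.3),z,pose)
c=[f(328,375,.179),f(433,375,.179),f(430,466,.179),f(322,464,.179)]
print(np.round(c,4),np.mean(c,0)); 
for i in range(4): d=c[(i+1)%4]-c[i]; print(np.linalg.norm(d),np.arctan2(d[1],d[0]))
t=[f(375,150,.125),f(538,238,.125)];print('post back',t,np.linalg.norm(t[0]-t[1]))
for a,b in [((375,150),(262,365)),((538,238),(435,420))]:
  d=f(*a,.125)-f(*b,.125);print(np.arctan2(d[1],d[0]))
d=t[0]-t[1];print(np.arctan2(d[1],d[0])-np.pi/2)
a=.27;m=(t[0]+t[1])/2;print('seat',m-.033*np.array([np.cos(a),np.sin(a),0]))
E
```

```text
[[0.4686 0.104  0.179 ]
 [0.4805 0.0919 0.179 ]
 [0.4691 0.0813 0.179 ]
 [0.457  0.0942 0.179 ]] [0.46878466 0.09287414 0.179     ]
0.016959849389453503 -0.7960622288718437
0.015502265960671774 -2.3884954872351707
0.01776991866580589 2.326065829670578
0.015195755222729526 0.699504112990669
post back [array([0.49558481, 0.12008059, 0.125     ]), array([0.50570591, 0.08524035, 0.125     ])] 0.0362805599468656
0.28719217831442184
0.2856817188663027
0.2827189316043661
seat [0.46884092 0.09385833 0.125     ]
```

```bash
python3 - <<'E'
from h import *
plan([.4687,.093,.155],[np.pi,0,.765])
E
```

```text
t 3.27 shift [  1.8  -0.7 115.3] turn [0.04 0.14 0.67] pos [0.468  0.0915 0.2703] rpy [3.141e+00 2.500e-03 7.766e-01]
```

Call:
apply_moves(commands=[[[2,-1,30],[0,0,1],0],[[2,-1,60],[0,0,1],0],[[2,-1,90],[0,0,1],0],[[2,-1,115],[0,0,1],0],[[2,-1,115],[0,0,1],0]])

```text
t: 3.68
ee_pos: [0.4644, 0.0939, 0.1492]
ee_rot: [-3.135, 0.011, 0.762]
wrist_force: [-0.5, -0.7, -0.5]
opening: 0.0427
```

```bash
python3 - <<'E'
from h import *
plan([.4687,.093,.155],[np.pi,0,.765])
cv2.imwrite('pics/w4.png',robot.read_camera('wrist')[:,:,::-1])
E
```

```text
t 3.68 shift [ 2.4  3.6 -5.9] turn [-0.4   0.64 -0.17] pos [0.4644 0.0939 0.1492] rpy [-3.1346  0.0111  0.762 ]
```

View pics/w4.png

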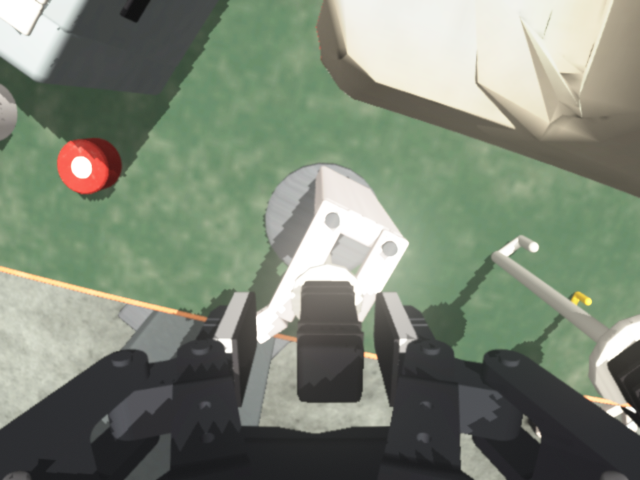

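Call:
apply_moves(commands=[[[2,3,-3],[0,0.6,0],0],[[2,3,-3],[0,0.6,0],0],[[2,3,-3],[0,0.6,0],0]])

```text
t: 3.98
ee_pos: [0.4713, 0.0934, 0.158]
ee_rot: [-3.141, -0.006, 0.762]
wrist_force: [1.0, 0.2, 0.0]
opening: 0.0427
```

```bash
python3 - <<'E'
from h import *
plan([.4687,.093,.152],[np.pi,0,.765])
E
```

```text
t 3.98 shift [-2.2 -1.5  6. ] turn [-0.06 -0.36 -0.17] pos [0.4713 0.0934 0.158 ] rpy [-3.1406 -0.0063  0.762 ]
```

Call:
apply_moves(commands=[[[-1,-1,5],[0,0,0],0],[[-1,-1,5],[0,0,0],0],[[-1,-1,5],[0,0,0],0],[[-1,-1,5],[0,0,0],0],[[-1,-1,5],[0,0,0],0]])

```text
t: 4.4
ee_pos: [0.47, 0.0934, 0.1532]
ee_rot: [-3.141, -0.006, 0.762]
wrist_force: [0.2, -0.9, -0.2]
opening: 0.0427
```

```bash
python3 - <<'E'
from h import *
plan([.4687,.093,.152],[np.pi,0,.765])
cv2.imwrite('pics/w5.png',robot.read_camera('wrist')[:,:,::-1])
E
```

```text
t 4.4 shift [-1.2 -0.6  1.1] turn [-0.05 -0.37 -0.17] pos [0.47   0.0934 0.1532] rpy [-3.1407 -0.0065  0.762 ]
```

View pics/w5.png

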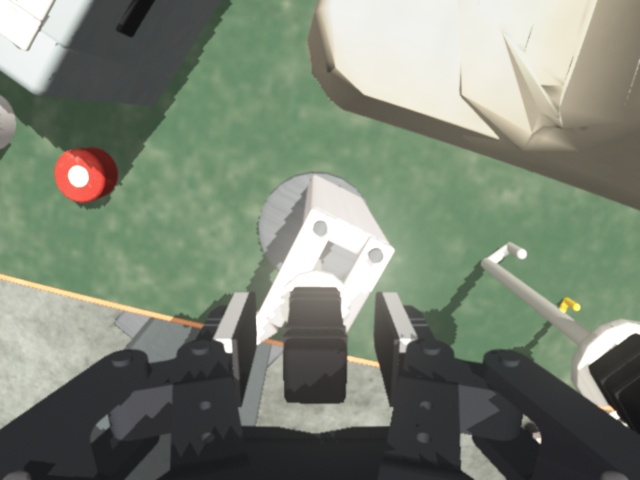

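Handle is centred between the pads (315 vs ~316). Close.

Call:
apply_moves(commands=[[[-1,0,0],[0,-0.4,0],-0.3],[[-1,0,0],[0,-0.4,0],-0.6],[[-1,0,0],[0,-0.4,0],-1],[[-1,0,0],[0,-0.4,0],-1],[[-1,0,0],[0,-0.4,0],-1]])

```text
t: 4.87
ee_pos: [0.4693, 0.0927, 0.1531]
ee_rot: [-3.141, 0.0, 0.762]
wrist_force: [-0.0, -0.4, 0.9]
opening: 0.0174
```

Call:
apply_moves(commands=[[[0,0,0],[0,0,0],-1],[[0,0,0],[0,0,0],-1],[[0,0,0],[0,0,0],-1]])

```text
t: 5.12
ee_pos: [0.4693, 0.0927, 0.1531]
ee_rot: [-3.141, 0.0, 0.762]
wrist_force: [-0.4, 0.2, 0.3]
opening: 0.0173
```

```bash
python3 - <<'E'
from h import *
plan([.4687,.093,.152],[np.pi,0,.765]); o=robot.get_obs(); print(o['opening'],o['wrist_force'],o['wrist_torque'],o['joints'].round(3))
E
```

```text
t 5.12 shift [-0.2 -0.6  1.1] turn [-0.05  0.03 -0.17] pos [0.4693 0.0927 0.1531] rpy [-3.1407e+00  5.0000e-04  7.6200e-01]
0.017297864451439 [-0.42459     0.20315443  0.32440275] [ 0.03870773 -0.01554972 -0.02151798] [ 0.054 -0.073 -0.204  1.441  0.     2.434]
```

```bash
python3 - <<'E'
from h import *
plan([.4693,.0927,.168]);plan([.4693-.067,.0927-.0197,.168]);plan([.4693-.067,.0927-.0197,.30])
E
```

```text
t 5.12 shift [ -0.   -0.  -14.9] turn [0. 0. 0.] pos [0.4693 0.0927 0.1531] rpy [-3.1407e+00  5.0000e-04  7.6200e-01]
t 5.12 shift [-62.1 -32.  -14.8] turn [0. 0. 0.] pos [0.4693 0.0927 0.1531] rpy [-3.1407e+00  5.0000e-04  7.6200e-01]
t 5.12 shift [ -62.2  -32.1 -146.8] turn [0. 0. 0.] pos [0.4693 0.0927 0.1531] rpy [-3.1407e+00  5.0000e-04  7.6200e-01]
```

Call:
apply_moves(commands=[[[0,0,-6],[0,0,0],-1],[[0,0,-12],[0,0,0],-1],[[0,0,-15],[0,0,0],-1],[[0,0,-15],[0,0,0],-1]])

```text
t: 5.45
ee_pos: [0.4701, 0.0928, 0.1694]
ee_rot: [3.141, -0.001, 0.762]
wrist_force: [0.8, -0.8, -1.2]
opening: 0.0173
```

Call:
apply_moves(commands=[[[-16,-8,0],[0,0,0],-1],[[-32,-16,0],[0,0,0],-1],[[-47,-24,0],[0,0,0],-1],[[-62,-32,0],[0,0,0],-1],[[-62,-32,0],[0,0,0],-1]])

```text
t: 5.87
ee_pos: [0.4006, 0.0727, 0.1693]
ee_rot: [-3.141, 0.001, 0.762]
wrist_force: [0.2, 0.2, -1.6]
opening: 0.0174
```

Call:
apply_moves(commands=[[[0,0,-30],[0,0,0],-1],[[0,0,-60],[0,0,0],-1],[[0,0,-90],[0,0,0],-1],[[0,0,-120],[0,0,0],-1],[[0,0,-135],[0,0,0],-1]])

```text
t: 6.28
ee_pos: [0.4023, 0.0728, 0.3083]
ee_rot: [3.138, -0.004, 0.762]
wrist_force: [-0.6, -0.2, 0.1]
opening: 0.0173
```

```bash
python3 - <<'E'
from h import *
plan([.508,.288,.32],[np.pi,0,3.28]);
cv2.imwrite('pics/w6.png',robot.read_camera('wrist')[:,:,::-1])
cv2.imwrite('pics/s6.png',robot.read_camera('side')[:,:,::-1])
E
```

```text
t 6.28 shift [225.  -82.8 -11.1] turn [   0.36    0.15 -144.29] pos [0.4023 0.0728 0.3083] rpy [ 3.1382 -0.004   0.7617]
```

View pics/w6.png

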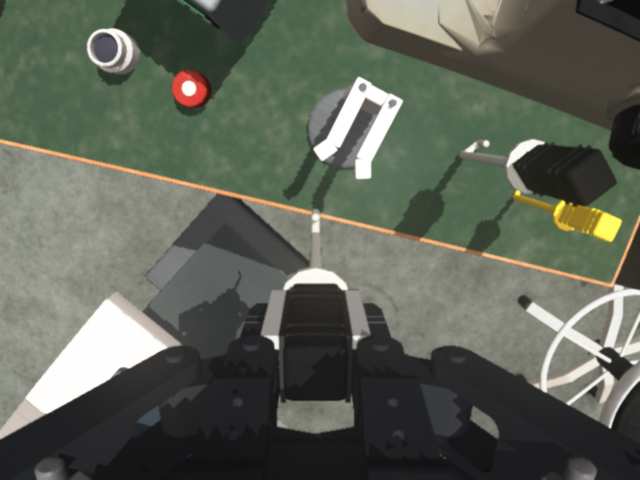

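View pics/s6.png

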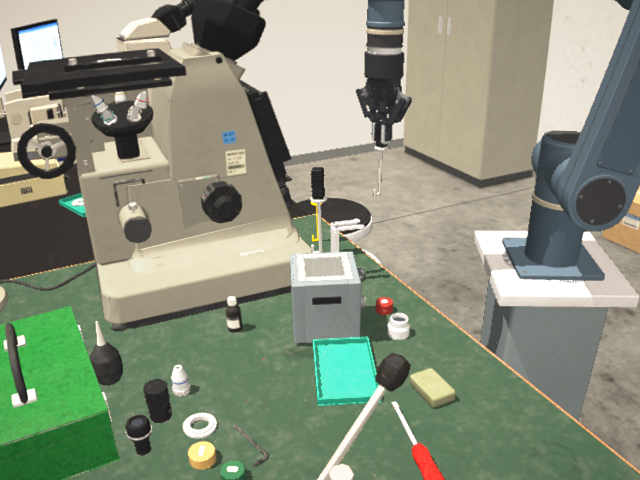

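Call:
apply_moves(commands=[[[10,-4,-2],[0,0,-7],-1],[[20,-7,-4],[0,0,-14],-1],[[30,-11,-6],[0,0,-21],-1],[[40,-15,-8],[0,0,-28],-1],[[50,-18,-10],[0,0,-35],-1]])

```text
t: 6.8
ee_pos: [0.4266, 0.1209, 0.3161]
ee_rot: [3.138, -0.001, 1.379]
wrist_force: [0.8, -0.3, -1.8]
opening: 0.0168
```

```bash
python3 - <<'E'
from h import *
plan([.511,.2885,.32],[np.pi,0,3.28])
E
```

```text
t 6.8 shift [180.6  50.9  -3.5] turn [   0.2     0.17 -108.94] pos [0.4266 0.1209 0.3161] rpy [ 3.1378e+00 -9.0000e-04  1.3786e+00]
```

Call:
apply_moves(commands=[[[13,3,0],[0,0,-7],-1],[[26,6,0],[0,0,-14],-1],[[39,9,-1],[0,0,-21],-1],[[52,12,-1],[0,0,-28],-1],[[65,15,-1],[0,0,-35],-1]])

```text
t: 7.22
ee_pos: [0.4538, 0.1825, 0.315]
ee_rot: [3.141, 0.001, 1.996]
wrist_force: [0.2, 0.1, -2.2]
opening: 0.0172
```

```bash
python3 - <<'E'
from h import *
plan([.511,.2885,.32],[np.pi,0,3.28])
E
```

```text
t 7.22 shift [72.9 95.8 -5. ] turn [ 1.000e-02  8.000e-02 -7.359e+01] pos [0.4538 0.1825 0.315 ] rpy [3.1408e+00 1.0000e-03 1.9956e+00]
```

Call:
apply_moves(commands=[[[8,10,-1],[0,0,-7],-1],[[16,20,-2],[0,0,-14],-1],[[24,30,-3],[0,0,-21],-1],[[32,40,-4],[0,0,-28],-1],[[40,50,-5],[0,0,-35],-1]])

```text
t: 7.63
ee_pos: [0.4829, 0.2403, 0.3176]
ee_rot: [-3.139, -0.001, 2.613]
wrist_force: [-1.0, -0.6, -0.2]
opening: 0.0172
```

```bash
python3 - <<'E'
from h import *
plan([.511,.2885,.32],[np.pi,0,3.28])
E
```

```text
t 7.63 shift [ 0.1 55.8 -2.5] turn [ -0.11  -0.09 -38.24] pos [0.4829 0.2403 0.3176] rpy [-3.1393e+00 -9.0000e-04  2.6126e+00]
```

Call:
apply_moves(commands=[[[0,10,-1],[0,0,-7],-1],[[0,20,-2],[0,0,-14],-1],[[0,30,-2],[0,0,-21],-1],[[0,42,-2],[0,0,-28],-1],[[0,55,-2],[0,0,-35],-1]])

```text
t: 8.05
ee_pos: [0.5107, 0.2882, 0.3171]
ee_rot: [-3.139, -0.005, -3.054]
wrist_force: [0.8, -0.1, -1.0]
opening: 0.0173
```

```bash
python3 - <<'E'
from h import *
plan([.511,.2885,.32],[np.pi,0,3.28])
E
```

```text
t 8.05 shift [-0.3  0.3 -2.9] turn [-0.13 -0.29 -2.9 ] pos [0.5107 0.2882 0.3171] rpy [-3.1393 -0.005  -3.0538]
```

Call:
apply_moves(commands=[[[0,0,0],[0,0,-3],-1],[[0,0,0],[0,0,-3],-1],[[0,0,0],[0,0,-3],-1]])

```text
t: 8.3
ee_pos: [0.5105, 0.2882, 0.3148]
ee_rot: [-3.139, -0.008, -3.003]
wrist_force: [0.0, 0.7, -1.5]
opening: 0.0175
```

```bash
python3 - <<'E'
from h import *
plan([.511,.2885,.32],[np.pi,0,3.28])
o=robot.get_obs();print(o['ee_pos'].tolist(),o['ee_rot'].tolist(),o['joints'].round(3),o['wrist_force'],o['wrist_torque'])
cv2.imwrite('pics/w7.png',robot.read_camera('wrist')[:,:,::-1])
cv2.imwrite('pics/s7.png',robot.read_camera('side')[:,:,::-1])
E
```

```text
t 8.3 shift [-0.5  0.2 -5.2] turn [-0.18 -0.48  0.01] pos [0.5105 0.2882 0.3148] rpy [-3.1385 -0.0084 -3.0029]
[0.510466512083674, 0.28815915217635163, 0.3148464327505394] [-3.138537936355381, -0.008440392494120763, -3.0029379471306585] [ 4.000e-01  2.570e-01  4.740e-01  1.796e+00 -1.000e-03  2.610e-01] [ 0.01008776  0.71776852 -1.49328548] [ 0.02061947 -0.05669025 -0.002665  ]
```

View pics/w7.png

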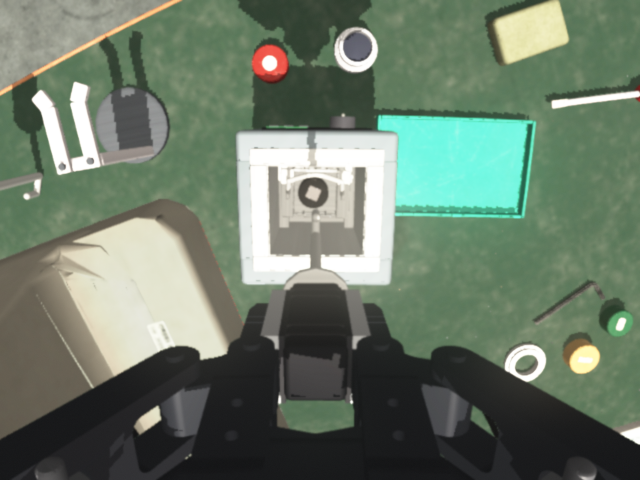

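View pics/s7.png

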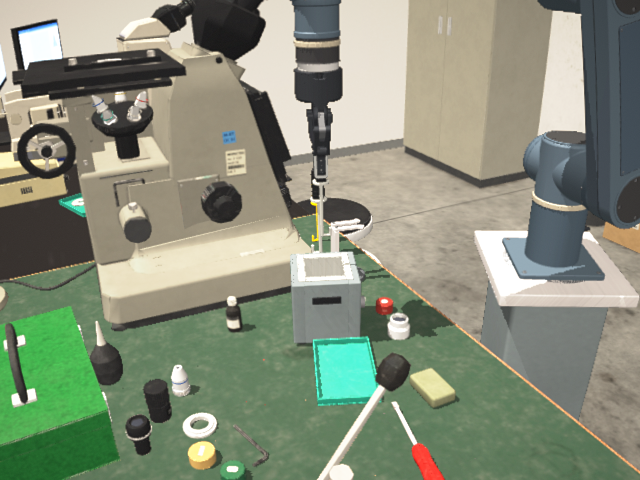

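```bash
python3 - <<'E'
from h import *
crop('pics/w7.png',230,120,410,295,3.4,'pics/w7c.png')
E
```

```text
(no output)
```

View pics/w7c.png

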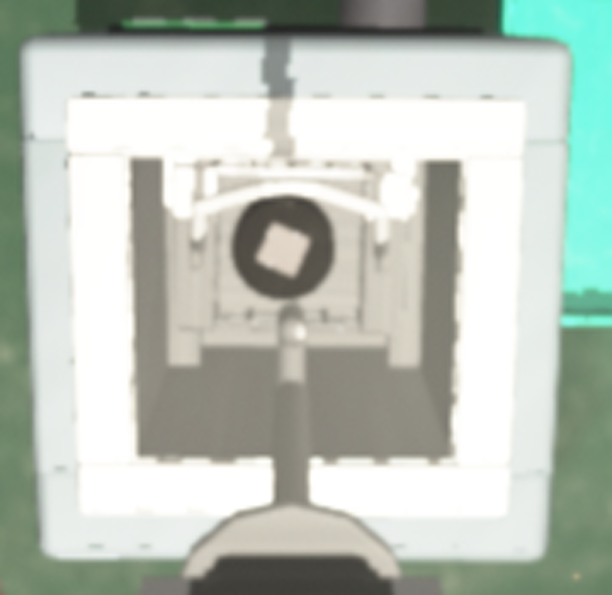

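```bash
cat > ex.py <<'E'
from h import *
pose={'ee_pos':np.array([0.510466512083674,0.28815915217635163,0.3148464327505394]),'ee_rot':np.array([-3.138537936355381,-0.008440392494120763,-3.0029379471306585])}
E
python3 - <<'E'
from ex import *
f=lambda u,v,z: onz('wrist',(230+u/3.4,120+v/3.4),z,pose)
zt=pose['ee_pos'][2]-.124
R=Rcur(pose)
tl=lambda p: (R.inv().apply(p-pose['ee_pos'])*1000).round(1)
for n,u,v,z in [('bail',287,190,.07),('bail L',195,212,.05),('bail R',388,212,.05),('prong tip',292,325,zt+.0145),('hook base',291,375,zt),('collar front',292,507,.3148-.026),
 ('well',132,158,.13),('well',460,160,.13),('well',452,458,.13),('well',138,458,.13),('lugL',185,365,.039),('lugR',403,365,.039),('spec',283,248,.032)]:
    p=f(u,v,z); print(n,p.round(4),tl(p))
E
```

```text
bail [0.4877 0.2846 0.07  ] [ 21.    0.4 245. ]
bail L [0.4994 0.2609 0.05  ] [ 12.5 -24.7 265. ]
bail R [0.4921 0.3129 0.05  ] [ 12.5  27.8 264.9]
prong tip [0.4943 0.2868 0.2053] [ 15.3   1.3 109.6]
hook base [0.5064 0.2883 0.1908] [  2.9   1.1 124. ]
collar front [0.4975 0.2873 0.2888] [12.7  1.  26.2]
well [0.4784 0.2499 0.13  ] [ 35.4 -32.9 185.3]
well [0.4691 0.3198 0.13  ] [ 35.   37.6 185. ]
well [0.5355 0.3292 0.13  ] [-32.   37.7 184.5]
well [0.5454 0.2587 0.13  ] [-32.1 -33.4 184.7]
lugL [0.545  0.2629 0.039 ] [-33.1 -29.  275.7]
lugR [0.5364 0.3249 0.039 ] [-33.1  33.6 275.5]
spec [0.5087 0.2862 0.032 ] [ -0.4  -0.8 282.9]
```

```bash
python3 - <<'E'
from h import *
plan([.5155,.2889,.17],[np.pi,0,3.28])
E
```

```text
t 8.4 shift [ -6.    0.7 146.1] turn [-0.14 -0.38  0.01] pos [0.5105 0.2879 0.3162] rpy [-3.1391 -0.0066 -3.0029]
```

Call:
apply_moves(commands=[[[-6,1,0],[0,-0.4,0],-1],[[-6,1,15],[0,-0.4,0],-1],[[-6,1,35],[0,-0.4,0],-1],[[-6,1,55],[0,-0.4,0],-1],[[-6,1,70],[0,-0.4,0],-1]])

```text
t: 8.82
ee_pos: [0.5159, 0.2892, 0.2446]
ee_rot: [-3.139, 0.0, -3.004]
wrist_force: [0.9, 0.2, -1.9]
opening: 0.0174
```

```bash
python3 - <<'E'
from h import *
plan([.5155,.2889,.17],[np.pi,0,3.28])
cv2.imwrite('pics/w8.png',robot.read_camera('wrist')[:,:,::-1])
crop('pics/w8.png',200,60,440,300,2.5,'pics/w8c.png')
E
```

```text
t 8.82 shift [ 0.5 -0.  74.6] turn [-0.15  0.01 -0.05] pos [0.5159 0.2892 0.2446] rpy [-3.1389e+00  1.0000e-04 -3.0041e+00]
```

View pics/w8c.png

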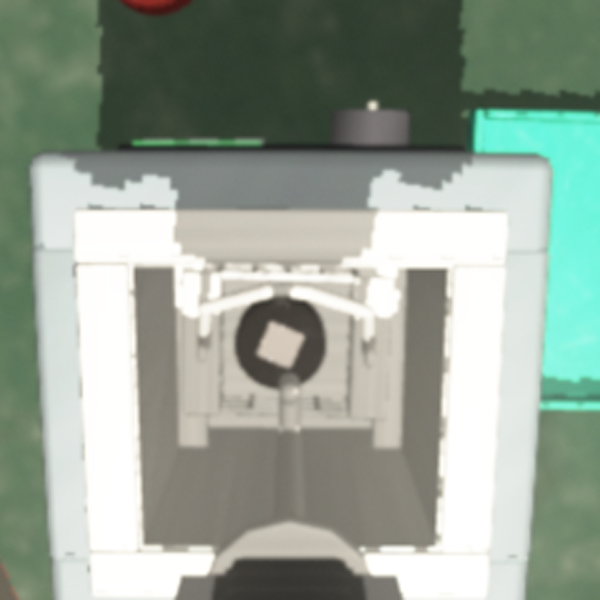

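Call:
apply_moves(commands=[[[0,0,17],[0,0,0],-1],[[0,0,34],[0,0,0],-1],[[0,0,51],[0,0,0],-1],[[0,0,65],[0,0,0],-1],[[0,0,71],[0,0,0],-1]])

```text
t: 9.28
ee_pos: [0.5134, 0.2877, 0.1681]
ee_rot: [-3.136, -0.008, -3.005]
wrist_force: [-0.2, -0.0, -1.7]
opening: 0.0172
```

```bash
python3 - <<'E'
from h import *
o=robot.get_obs();print(o['ee_pos'].tolist(),o['ee_rot'].tolist(),o['wrist_force'])
cv2.imwrite('pics/w9.png',robot.read_camera('wrist')[:,:,::-1])
crop('pics/w9.png',200,60,440,300,2.5,'pics/w9c.png')
plan([.5155,.2889,.17],[np.pi,0,3.28])
E
```

```text
[0.5134358703165196, 0.28769039459916057, 0.1680651335546218] [-3.1364953784497573, -0.008431157698810532, -3.0049250401292853] [-0.19695801 -0.01772096 -1.72272006]
t 9.33 shift [-2.5  0.9 -2.4] turn [-0.3  -0.54 -0.09] pos [0.5132 0.2876 0.1676] rpy [-3.1363 -0.0094 -3.0048]
```

View pics/w9c.png

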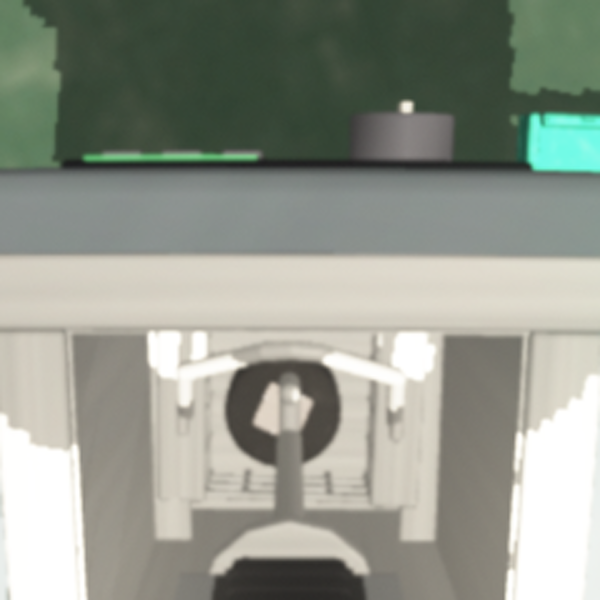

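```bash
python3 - <<'E'
from h import *
pose={'ee_pos':np.array([0.5134358703165196,0.28769039459916057,0.1680651335546218]),'ee_rot':np.array([-3.1364953784497573,-0.008431157698810532,-3.0049250401292853])}
R=Rcur(pose)
tl=lambda p: (R.inv().apply(p-pose['ee_pos'])*1000).round(1)
f=lambda u,v,z: onz('wrist',(200+u/2.5,60+v/2.5),z,pose)
for n,u,v,z in [('bail',287,350,.07),('prongtip',290,378,.0585),('L',182,405,.045),('R',397,405,.045)]:
    p=f(u,v,z);print(n,p.round(4),tl(p))
b=np.array([.4877,.2848]);a=.137
T=b+.0072*np.array([np.cos(a),np.sin(a)]);print(T);plan([T[0],T[1],.169],[np.pi,0,3.28])
E
```

```text
bail [0.4864 0.2841 0.07  ] [26.4  0.6 98.3]
prongtip [0.4947 0.2859 0.0585] [ 17.8   1.3 109.7]
L [0.5076 0.2612 0.045 ] [  8.3 -24.8 123.3]
R [0.5005 0.3128 0.045 ] [  8.4  27.3 123. ]
[0.49483254 0.28578332]
t 9.33 shift [18.4  0.7 -1.2] turn [-0.3  -0.54 -0.09] pos [0.5132 0.2876 0.1676] rpy [-3.1363 -0.0094 -3.0048]
```

Call:
apply_moves(commands=[[[4,0,-1],[-0.3,-0.5,0],-1],[[9,0,-1],[-0.3,-0.5,0],-1],[[14,0,-1],[-0.3,-0.5,0],-1],[[18,0,-1],[-0.3,-0.5,0],-1],[[18,0,-1],[-0.3,-0.5,0],-1]])

```text
t: 9.75
ee_pos: [0.495, 0.2854, 0.1699]
ee_rot: [3.141, 0.0, -3.004]
wrist_force: [-0.2, -0.4, -1.0]
opening: 0.0175
```

```bash
python3 - <<'E'
from h import *
o=robot.get_obs();print(o['ee_pos'].tolist(),o['ee_rot'].tolist(),o['wrist_force'])
cv2.imwrite('pics/w10.png',robot.read_camera('wrist')[:,:,::-1])
crop('pics/w10.png',240,150,400,300,3.8,'pics/w10c.png')
E
```

```text
[0.49498187150084433, 0.2853698661396094, 0.16992682520898253] [3.141246218468219, 0.0004747667885132145, -3.004392568471761] [-0.19796554 -0.39028089 -1.02300461]
```

View pics/w10c.png

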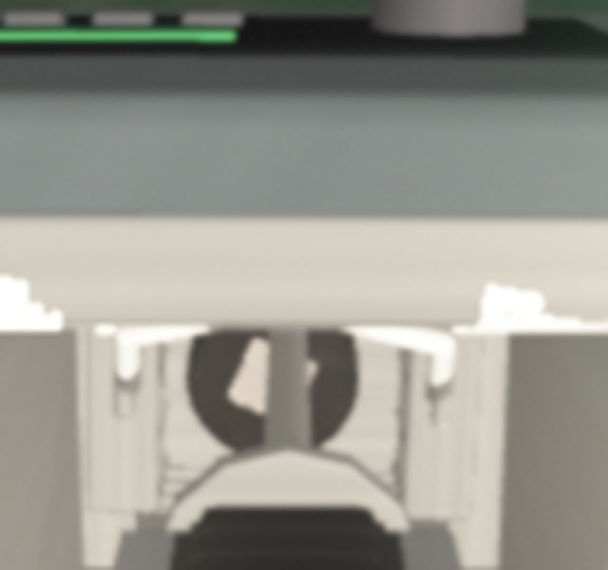

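Call:
apply_moves(commands=[[[0,0,-4],[0,0,0],-1],[[0,0,-8],[0,0,0],-1],[[0,0,-12],[0,0,0],-1],[[0,0,-14],[0,0,0],-1],[[0,0,-14],[0,0,0],-1]])

```text
t: 10.22
ee_pos: [0.496, 0.2856, 0.1848]
ee_rot: [3.141, 0.003, -3.005]
wrist_force: [0.1, -0.1, -0.6]
opening: 0.0174
```

Call:
apply_moves(commands=[[[-4,0,0],[0,0,0],-1],[[-8,0,-1],[0,0,0],-1],[[-12,0,-2],[0,0,0],-1],[[-15,0,-4],[0,0,0],-1],[[-15,0,-4],[0,0,0],-1]])

```text
t: 10.63
ee_pos: [0.5118, 0.2877, 0.189]
ee_rot: [3.141, 0.003, -3.005]
wrist_force: [0.3, 0.3, -1.1]
opening: 0.017
```

```bash
python3 - <<'E'
from h import *
o=robot.get_obs();print(o['ee_pos'].tolist(),o['ee_rot'].tolist(),o['wrist_force'])
cv2.imwrite('pics/w11.png',robot.read_camera('wrist')[:,:,::-1])
crop('pics/w11.png',230,130,410,300,3.4,'pics/w11c.png')
E
```

```text
[0.5118066020429052, 0.2877177782539502, 0.1890352986586025] [3.140757129626387, 0.0032548928055937676, -3.0049424464340837] [ 0.27614591  0.31057083 -1.10462884]
```

View pics/w11c.png

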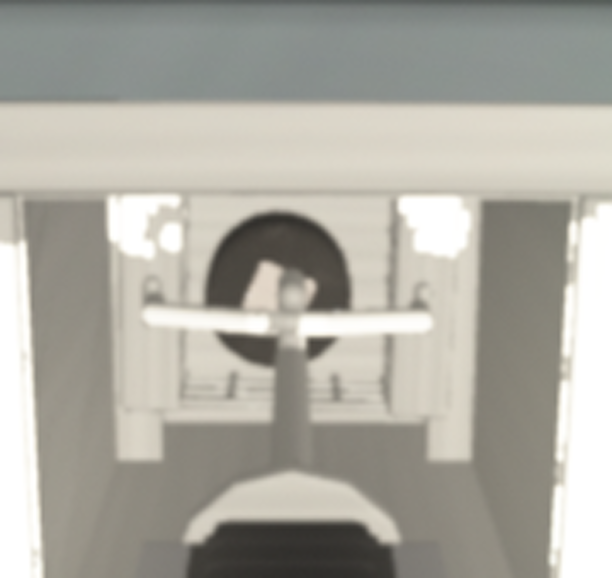

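Call:
apply_moves(commands=[[[-2,0,-2],[0,0,0],-1],[[-4,0,-4],[0,0,0],-1],[[-4,0,-7],[0,0,0],-1],[[-4,0,-10],[0,0,0],-1],[[-4,0,-12],[0,0,0],-1]])

```text
t: 11.1
ee_pos: [0.5153, 0.2882, 0.2013]
ee_rot: [3.141, 0.003, -3.005]
wrist_force: [0.5, -0.3, -2.0]
opening: 0.0169
```

Call:
apply_moves(commands=[[[0,0,-4],[0,0,0],-1],[[0,0,-8],[0,0,0],-1],[[0,0,-12],[0,0,0],-1],[[0,0,-12],[0,0,0],-1]])

```text
t: 11.43
ee_pos: [0.5157, 0.2884, 0.2147]
ee_rot: [3.14, 0.005, -3.005]
wrist_force: [-0.1, 1.0, -1.7]
opening: 0.0176
```

```bash
python3 - <<'E'
from h import *
o=robot.get_obs();print(o['ee_pos'].tolist(),o['ee_rot'].tolist(),o['wrist_force'])
cv2.imwrite('pics/w12.png',robot.read_camera('wrist')[:,:,::-1])
crop('pics/w12.png',230,130,410,300,3.4,'pics/w12c.png')
E
```

```text
[0.5157172352204991, 0.28840943917457074, 0.21470775169885112] [3.1402502318958243, 0.0046905535811681, -3.004785611828229] [-0.06168274  1.03040253 -1.70893571]
```

View pics/w12c.png

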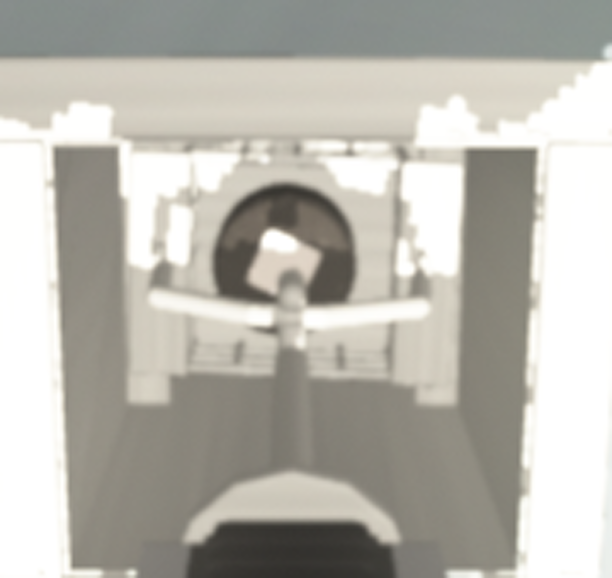

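Call:
apply_moves(commands=[[[0,0,-10],[0,0,0],-1],[[0,0,-22],[0,0,0],-1],[[0,0,-35],[0,0,0],-1],[[0,0,-48],[0,0,0],-1],[[0,0,-60],[0,0,0],-1]])

```text
t: 11.9
ee_pos: [0.5154, 0.2883, 0.2756]
ee_rot: [3.14, 0.005, -3.005]
wrist_force: [0.1, -0.5, -2.1]
opening: 0.0171
```

Call:
apply_moves(commands=[[[0,0,-13],[0,0,0],-1],[[0,0,-27],[0,0,0],-1],[[0,0,-42],[0,0,0],-1],[[0,0,-57],[0,0,0],-1],[[0,0,-67],[0,0,0],-1]])

```text
t: 12.32
ee_pos: [0.5152, 0.2882, 0.345]
ee_rot: [3.14, 0.007, -3.005]
wrist_force: [1.3, 0.1, -1.2]
opening: 0.0171
```

Call:
apply_moves(commands=[[[0,0,-4],[0,0,0],-1],[[0,0,-6],[0,0,0],-1],[[0,0,-6],[0,0,0],-1],[[0,0,-6],[0,0,0],-1]])

```text
t: 12.65
ee_pos: [0.5151, 0.2881, 0.3505]
ee_rot: [3.14, 0.006, -3.005]
wrist_force: [-0.3, 0.2, -1.5]
opening: 0.0173
```

```bash
python3 - <<'E'
from h import *
o=robot.get_obs();print(o['ee_pos'].tolist(),o['ee_rot'].tolist(),o['wrist_force'],o['joints'].round(3))
cv2.imwrite('pics/w13.png',robot.read_camera('wrist')[:,:,::-1])
cv2.imwrite('pics/s13.png',robot.read_camera('side')[:,:,::-1])
crop('pics/s13.png',240,100,440,420,1.9,'pics/s13c.png')
E
```

```text
[0.5150646360737615, 0.288132139247322, 0.350479998186895] [3.139804317656804, 0.0063250840853117385, -3.004774024798505] [-0.34434975  0.238599   -1.54714511] [0.396 0.282 0.578 1.86  0.    0.26 ]
```

View pics/w13.png

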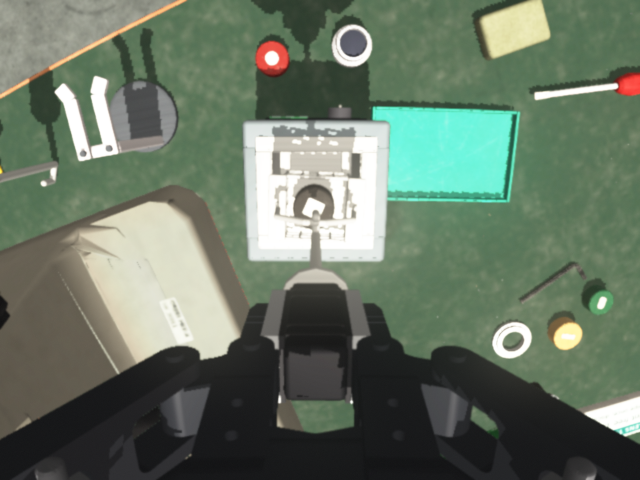

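View pics/s13c.png

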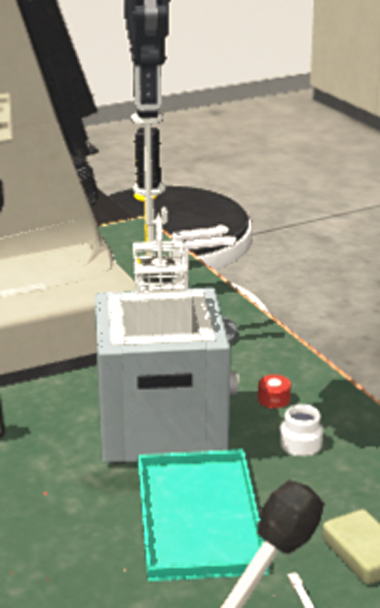

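```bash
python3 - <<'E'
from h import *
pose={'ee_pos':np.array([0.5150646360737615,0.288132139247322,0.350479998186895]),'ee_rot':np.array([3.139804317656804,0.0063250840853117385,-3.004774024798505])}
f=lambda u,v,z: onz('wrist',(u,v),z,pose)
c=[f(519,112,.014),f(509,202,.014)]
print(np.round(c,4),np.linalg.norm(c[0]-c[1])); d=c[1]-c[0]; a=np.arctan2(d[1],d[0]); print('yaw',a)
m=(c[0]+c[1])/2; ctr=m-.08*np.array([-np.sin(a),np.cos(a),0]);print(ctr)
C=np.array([.463,.4225]);a=.13
b=C; T=b+.0072*np.array([np.cos(a),np.sin(a)]);print(T);plan([T[0],T[1],.35],[np.pi,0,a+np.pi])
E
```

```text
[[0.4076 0.4969 0.014 ]
 [0.5056 0.5097 0.014 ]] 0.09885545966988488
yaw 0.13049576676291416
[0.46703469 0.42398885 0.014     ]
[0.47013925 0.42343337]
t 12.75 shift [ 25.8 140.2  -0. ] turn [0.08 0.3  0.39] pos [0.5149 0.288  0.3499] rpy [ 3.1401  0.0052 -3.0048]
```

Call:
apply_moves(commands=[[[1,4,0],[0,0,0],-1],[[2,12,0],[0,0,0],-1],[[4,24,0],[0,0,0],-1],[[6,37,0],[0,0,0],-1],[[8,50,0],[0,0,0],-1]])

```text
t: 13.17
ee_pos: [0.4994, 0.3382, 0.3498]
ee_rot: [3.14, 0.005, -3.004]
wrist_force: [-0.6, 0.4, -2.1]
opening: 0.0173
```

Call:
apply_moves(commands=[[[2,13,0],[0,0,0],-1],[[4,26,0],[0,0,0],-1],[[6,39,0],[0,0,0],-1],[[8,52,0],[0,0,0],-1],[[10,62,0],[0,0,0],-1]])

```text
t: 13.58
ee_pos: [0.4804, 0.4, 0.3497]
ee_rot: [3.139, 0.005, -3.003]
wrist_force: [0.1, -1.1, -2.7]
opening: 0.0171
```

```bash
python3 - <<'E'
from h import *
plan([.472,.4285,.35],[np.pi,0,.13+np.pi])
E
```

```text
t 13.58 shift [ 4.4 29.3 -0.2] turn [0.13 0.27 0.48] pos [0.4804 0.4    0.3497] rpy [ 3.1393  0.0048 -3.0033]
```

Call:
apply_moves(commands=[[[1,10,0],[0,0,0],-1],[[3,19,0],[0,0,0],-1],[[4,26,0],[0,0,0],-1],[[4,29,0],[0,0,0],-1],[[4,29,0],[0,0,0],-1]])

```text
t: 14.0
ee_pos: [0.4723, 0.4288, 0.3495]
ee_rot: [3.139, 0.005, -3.003]
wrist_force: [-0.1, -0.3, -3.6]
opening: 0.0176
```

```bash
python3 - <<'E'
from h import *
plan([.472,.4285,.21],[np.pi,0,.13+np.pi])
o=robot.get_obs();print(o['joints'].round(3))
cv2.imwrite('pics/w14.png',robot.read_camera('wrist')[:,:,::-1])
E
```

```text
t 14.0 shift [  1.   -0.6 139.5] turn [0.12 0.26 0.51] pos [0.4723 0.4288 0.3495] rpy [ 3.1395  0.0046 -3.0026]
[ 0.632  0.438  0.776  1.904 -0.     0.493]
```

View pics/w14.png

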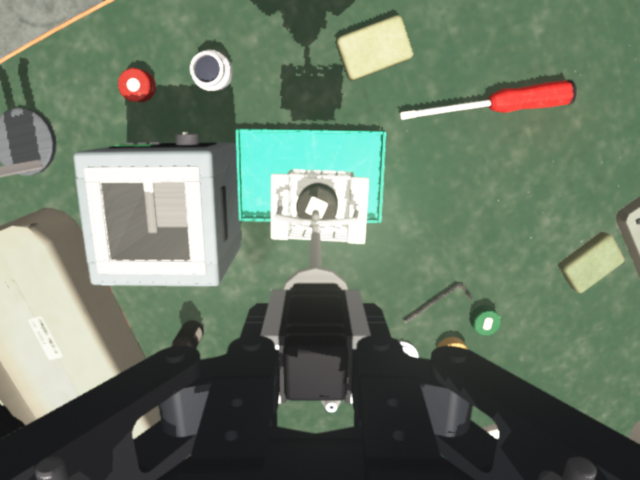

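```bash
python3 - <<'E'
from h import *
o=robot.get_obs()
f=lambda u,v,z: onz('wrist',(u,v),z,o)
c=[f(237,129,.014),f(385,131,.014),f(382,222,.014),f(240,222,.014)]
print(np.round(c,4),np.mean(c,0))
plan([.472,.4285,.21],[np.pi,0,.13+np.pi])
E
```

```text
[[0.4261 0.3398 0.014 ]
 [0.4066 0.4959 0.014 ]
 [0.5051 0.5102 0.014 ]
 [0.5269 0.3526 0.014 ]] [0.46616959 0.42461703 0.014     ]
t 14.05 shift [  1.2   0.  139.6] turn [0.11 0.27 0.49] pos [0.4725 0.4283 0.3496] rpy [ 3.1398  0.0048 -3.0031]
```

Call:
apply_moves(commands=[[[0,0,8],[0,0,0],-1],[[0,0,20],[0,0,0],-1],[[0,0,35],[0,0,0],-1],[[0,0,50],[0,0,0],-1],[[0,0,65],[0,0,0],-1]])

```text
t: 14.47
ee_pos: [0.4733, 0.4276, 0.2844]
ee_rot: [3.14, 0.005, -3.004]
wrist_force: [0.0, 0.1, -2.1]
opening: 0.0175
```

Call:
apply_moves(commands=[[[0,0,14],[0,0,0],-1],[[0,0,28],[0,0,0],-1],[[0,0,42],[0,0,0],-1],[[0,0,54],[0,0,0],-1],[[0,0,60],[0,0,0],-1]])

```text
t: 14.88
ee_pos: [0.4733, 0.4264, 0.2222]
ee_rot: [-3.141, 0.003, -3.006]
wrist_force: [-0.8, -0.1, -2.5]
opening: 0.0169
```

```bash
python3 - <<'E'
from h import *
plan([.472,.4285,.195],[np.pi,0,.13+np.pi])
o=robot.get_obs();print(o['wrist_force'])
cv2.imwrite('pics/s14.png',robot.read_camera('side')[:,:,::-1])
crop('pics/s14.png',240,150,440,420,2.2,'pics/s14c.png')
E
```

```text
t 14.88 shift [ 1.1  2.3 27.2] turn [-0.01  0.16  0.34] pos [0.4733 0.4264 0.2222] rpy [-3.1414e+00  2.9000e-03 -3.0056e+00]
[-0.77784169 -0.09786473 -2.5004146 ]
```

View pics/s14c.png

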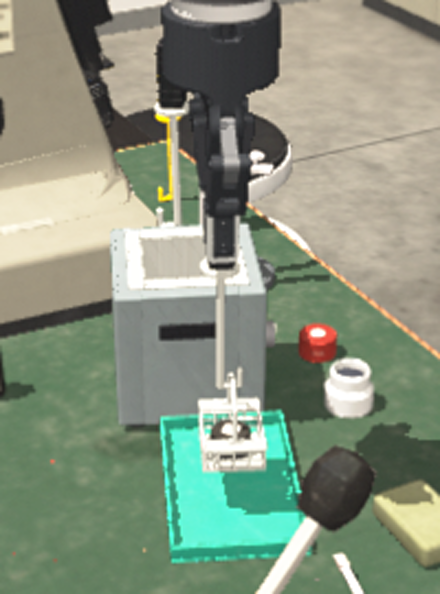

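Call:
apply_moves(commands=[[[0,0,9],[0,0,0],-1],[[0,0,18],[0,0,0],-1],[[0,0,25],[0,0,0],-1],[[0,0,30],[0,0,0],-1],[[0,0,32],[0,0,0],-1]])

```text
t: 15.35
ee_pos: [0.4728, 0.426, 0.1885]
ee_rot: [-3.14, 0.0, -3.006]
wrist_force: [-0.0, 0.3, -1.4]
opening: 0.0174
```

Call:
apply_moves(commands=[[[0,0,3],[0,0,0],-1],[[0,0,5],[0,0,0],-1],[[0,0,8],[0,0,0],-1],[[0,0,10],[0,0,0],-1],[[0,0,10],[0,0,0],-1]])

```text
t: 15.77
ee_pos: [0.4728, 0.426, 0.1783]
ee_rot: [-3.14, 0.0, -3.006]
wrist_force: [-0.9, 1.5, -1.0]
opening: 0.0177
```

```bash
python3 - <<'E'
from h import *
plan([.472,.4285,.164],[np.pi,0,.13+np.pi])
o=robot.get_obs();print(o['wrist_force'])
cv2.imwrite('pics/w15.png',robot.read_camera('wrist')[:,:,::-1])
crop('pics/w15.png',200,100,440,300,3.2,'pics/w15c.png')
E
```

```text
t 15.77 shift [ 0.5  2.6 14.3] turn [-0.09  0.02  0.34] pos [0.4728 0.426  0.1783] rpy [-3.1401e+00  4.0000e-04 -3.0056e+00]
[-0.94100181  1.50024872 -0.99106914]
```

View pics/w15c.png

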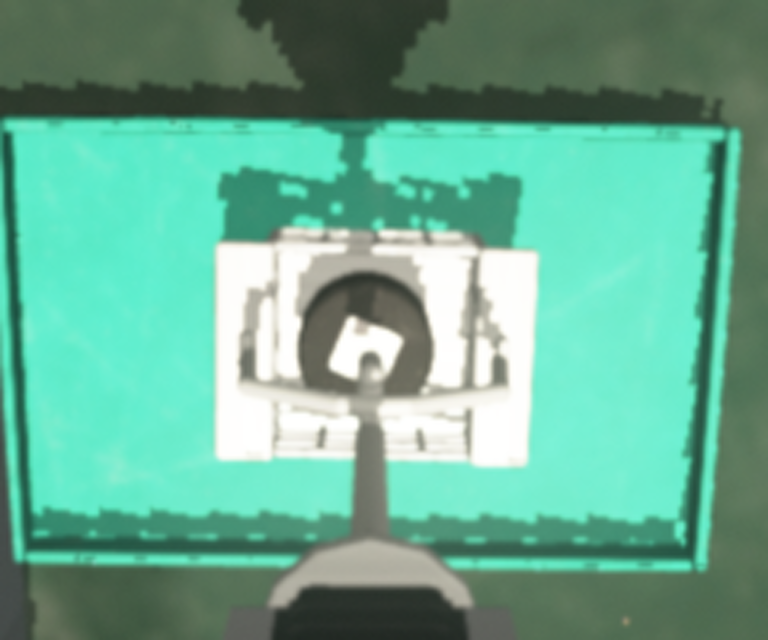

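Call:
apply_moves(commands=[[[0,0,5],[0,0,0],-1],[[0,0,10],[0,0,0],-1],[[0,0,15],[0,0,0],-1],[[0,0,17],[0,0,0],-1],[[0,0,17],[0,0,0],-1]])

```text
t: 16.23
ee_pos: [0.4722, 0.4256, 0.1601]
ee_rot: [-3.139, -0.002, -3.006]
wrist_force: [-0.7, -0.5, -1.2]
opening: 0.0175
```

```bash
python3 - <<'E'
from h import *
plan([.472,.4285,.161],[np.pi,0,.13+np.pi])
o=robot.get_obs();print(o['wrist_force'])
cv2.imwrite('pics/w16.png',robot.read_camera('wrist')[:,:,::-1])
crop('pics/w16.png',200,100,440,300,3.2,'pics/w16c.png')
E
```

```text
t 16.23 shift [-0.2  2.9 -0.9] turn [-0.14 -0.09  0.34] pos [0.4722 0.4256 0.1601] rpy [-3.1391e+00 -1.5000e-03 -3.0056e+00]
[-0.72030104 -0.50031917 -1.24804522]
```

View pics/w16c.png

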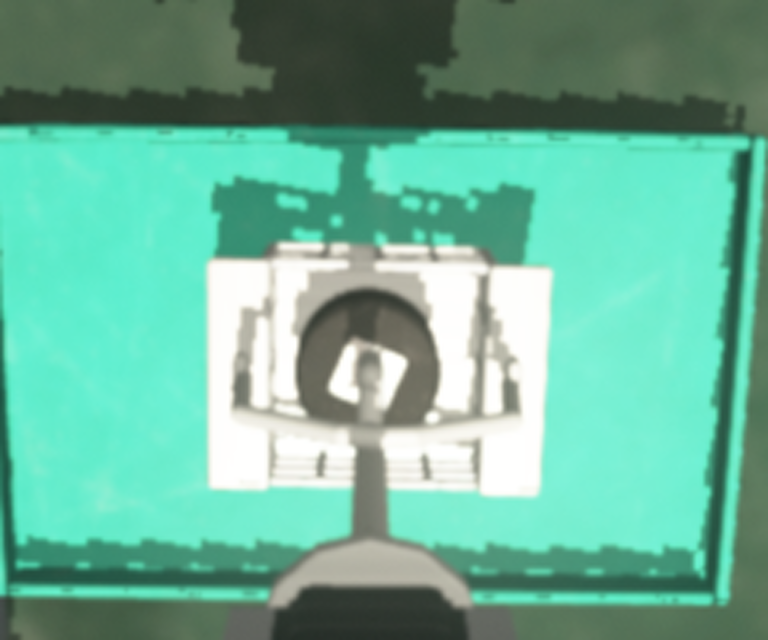

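Call:
apply_moves(commands=[[[-5,0,0],[0,0,0],-1],[[-10,0,0],[0,0,0],-1],[[-15,0,0],[0,0,0],-1],[[-21,0,0],[0,0,0],-1],[[-27,0,0],[0,0,0],-1]])

```text
t: 16.7
ee_pos: [0.5001, 0.4295, 0.1608]
ee_rot: [-3.14, -0.0, -3.006]
wrist_force: [0.7, -0.3, -1.5]
opening: 0.0175
```

```bash
python3 - <<'E'
from h import *
o=robot.get_obs();print(o['ee_pos'],o['wrist_force'])
cv2.imwrite('pics/w17.png',robot.read_camera('wrist')[:,:,::-1])
crop('pics/w17.png',200,100,440,300,3.2,'pics/w17c.png')
E
```

```text
[0.50012733 0.42947653 0.16081248] [ 0.67647459 -0.29513801 -1.48569568]
```

View pics/w17c.png

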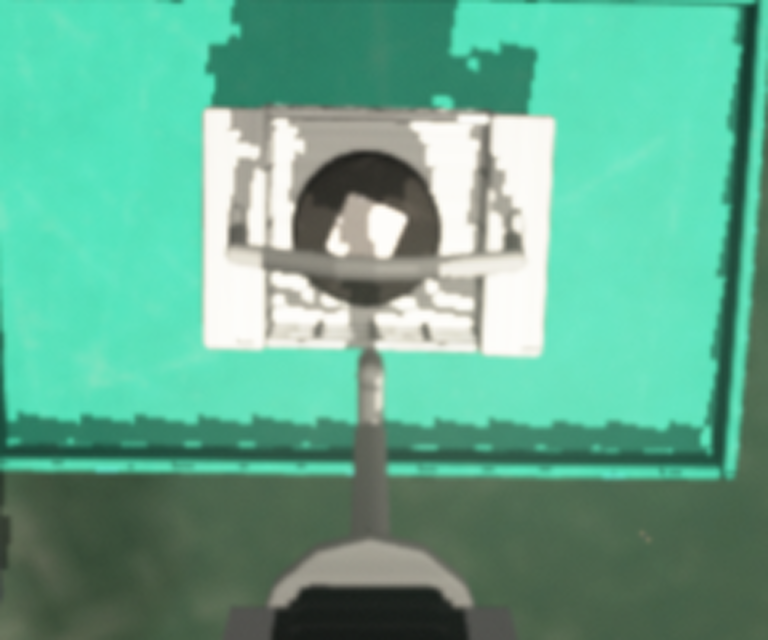

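Call:
apply_moves(commands=[[[-6,0,0],[0,0,0],-1],[[-12,0,0],[0,0,0],-1],[[-18,0,0],[0,0,0],-1],[[-24,0,0],[0,0,0],-1],[[-30,0,0],[0,0,0],-1]])

```text
t: 17.17
ee_pos: [0.5317, 0.4336, 0.1605]
ee_rot: [-3.14, 0.001, -3.007]
wrist_force: [-0.6, 0.8, -0.6]
opening: 0.0173
```

```bash
python3 - <<'E'
from h import *
o=robot.get_obs();print(o['ee_pos'],o['wrist_force'])
cv2.imwrite('pics/w18.png',robot.read_camera('wrist')[:,:,::-1])
cv2.imwrite('pics/s18.png',robot.read_camera('side')[:,:,::-1])
crop('pics/s18.png',260,200,420,420,2.7,'pics/s18c.png')
E
```

```text
[0.53171081 0.43355518 0.16050897] [-0.59112156  0.81810767 -0.64706099]
```

View pics/w18.png

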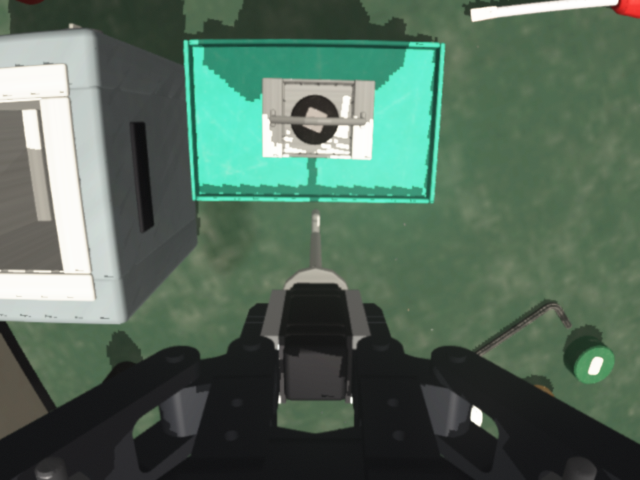

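View pics/s18c.png

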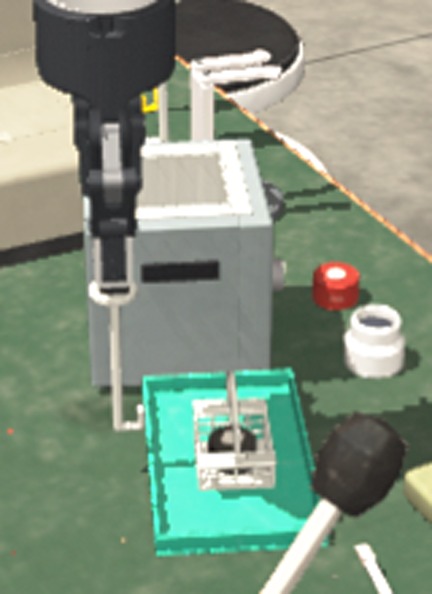

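Call:
apply_moves(commands=[[[-5,0,-25],[0,0,0],-1],[[-5,0,-60],[0,0,0],-1],[[-5,0,-95],[0,0,0],-1],[[-5,0,-130],[0,0,0],-1],[[-5,0,-165],[0,0,0],-1]])

```text
t: 17.68
ee_pos: [0.5362, 0.4341, 0.3272]
ee_rot: [-3.14, 0.001, -3.007]
wrist_force: [1.3, 1.1, -0.0]
opening: 0.0176
```

```bash
python3 - <<'E'
from h import *
plan([.4069,.0744,.33],[np.pi,0,3.427])
o=robot.get_obs();print(o['joints'].round(3))
E
```

```text
t 17.68 shift [ 176.3 -339.2   -2.5] turn [-0.1   0.07 -8.64] pos [0.5362 0.4341 0.3272] rpy [-3.1399e+00  1.4000e-03 -3.0071e+00]
[ 0.584  0.614  0.979  1.935 -0.002  0.45 ]
```

Call:
apply_moves(commands=[[[14,-26,0],[0,0,-1],-1],[[28,-53,0],[0,0,-2],-1],[[41,-79,0],[0,0,-3],-1],[[55,-105,0],[0,0,-4],-1],[[68,-130,0],[0,0,-5],-1]])

```text
t: 18.1
ee_pos: [0.4857, 0.2952, 0.3276]
ee_rot: [-3.14, 0.002, -2.918]
wrist_force: [0.6, -0.0, -0.9]
opening: 0.0175
```

Call:
apply_moves(commands=[[[14,-26,0],[0,0,-1],-1],[[28,-53,0],[0,0,-2],-1],[[41,-79,0],[0,0,-3],-1],[[55,-105,0],[0,0,-3],-1],[[68,-130,0],[0,0,-3],-1]])

```text
t: 18.52
ee_pos: [0.4472, 0.1521, 0.3281]
ee_rot: [-3.14, 0.002, -2.866]
wrist_force: [1.1, -0.5, -1.2]
opening: 0.017
```

```bash
python3 - <<'E'
from h import *
plan([.4069,.0744,.33],[np.pi,0,3.427])
E
```

```text
t 18.52 shift [ 59.9 -63.8  -1.9] turn [-0.12  0.11 -0.55] pos [0.4472 0.1521 0.3281] rpy [-3.1396e+00  2.0000e-03 -2.8657e+00]
```

Call:
apply_moves(commands=[[[20,-21,0],[0,0,0],-1],[[40,-42,0],[0,0,0],-1],[[60,-64,0],[0,0,0],-1],[[60,-64,0],[0,0,0],-1],[[60,-64,0],[0,0,0],-1]])

```text
t: 18.93
ee_pos: [0.4064, 0.0734, 0.3288]
ee_rot: [-3.14, 0.004, -2.868]
wrist_force: [0.4, -0.0, -0.6]
opening: 0.0177
```

```bash
python3 - <<'E'
from h import *
plan([.4069,.0744,.168],[np.pi,0,3.427])
cv2.imwrite('pics/w19.png',robot.read_camera('wrist')[:,:,::-1])
E
```

```text
t 18.93 shift [-1.000e-01  1.100e+00  1.608e+02] turn [-0.12  0.22 -0.7 ] pos [0.4064 0.0734 0.3288] rpy [-3.1396  0.0038 -2.8684]
```

View pics/w19.png

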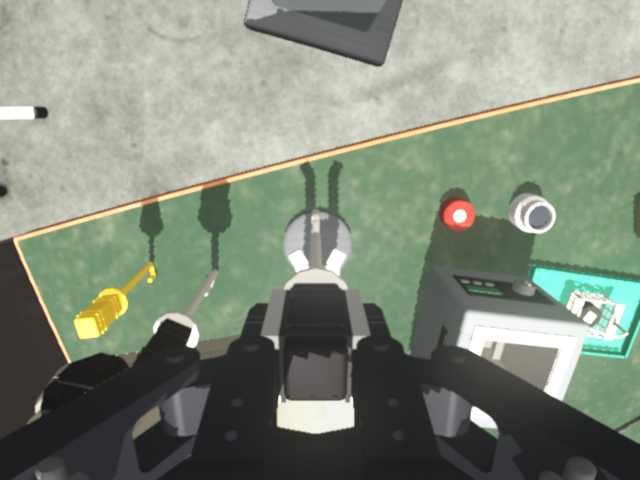

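Call:
apply_moves(commands=[[[0,1,30],[0,0,-0.7],-1],[[0,1,65],[0,0,-0.7],-1],[[0,1,100],[0,0,-0.7],-1],[[0,1,135],[0,0,-0.7],-1],[[0,1,158],[0,0,-0.7],-1]])

```text
t: 19.4
ee_pos: [0.4058, 0.0762, 0.1667]
ee_rot: [-3.142, -0.001, -2.853]
wrist_force: [-0.7, -0.2, -1.4]
opening: 0.0176
```

```bash
python3 - <<'E'
from h import *
plan([.4693,.0927,.164],[np.pi,0,3.427])
cv2.imwrite('pics/s19.png',robot.read_camera('side')[:,:,::-1])
crop('pics/s19.png',290,140,430,300,3.6,'pics/s19c.png')
cv2.imwrite('pics/w20.png',robot.read_camera('wrist')[:,:,::-1])
E
```

```text
t 19.4 shift [-65.6  -2.3   2.7] turn [-0.   -0.03  0.2 ] pos [0.4058 0.0762 0.1667] rpy [-3.1415e+00 -6.0000e-04 -2.8526e+00]
```

View pics/s19c.png

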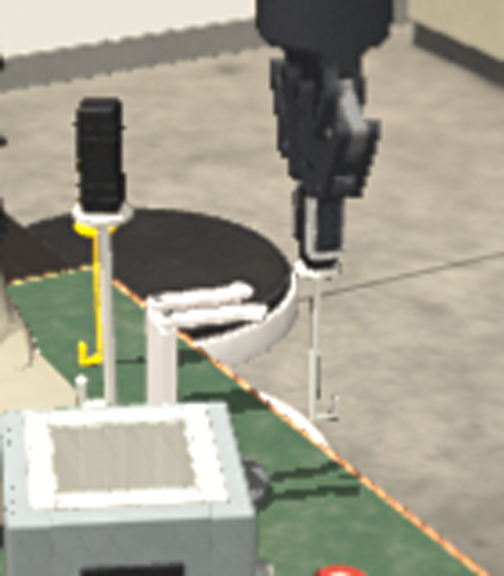

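View pics/w20.png

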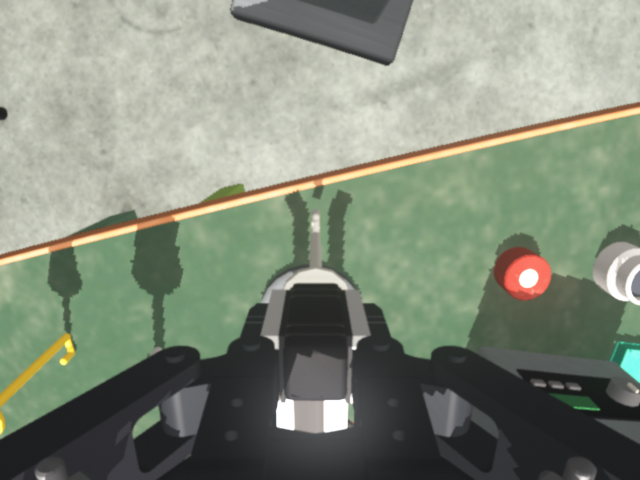

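Call:
apply_moves(commands=[[[-8,-2,1],[0,0,0],-1],[[-22,-2,1],[0,0,0],-1],[[-37,-2,1],[0,0,0],-1],[[-52,-2,1],[0,0,0],-1],[[-65,-2,1],[0,0,0],-1]])

```text
t: 19.92
ee_pos: [0.469, 0.0938, 0.1661]
ee_rot: [3.141, -0.003, -2.851]
wrist_force: [-0.0, 0.6, -0.7]
opening: 0.0172
```

```bash
python3 - <<'E'
from h import *
plan([.4693,.0927,.1531],[np.pi,0,3.427]); print(robot.get_obs()['wrist_force'])
cv2.imwrite('pics/s20.png',robot.read_camera('side')[:,:,::-1])
crop('pics/s20.png',290,140,430,300,3.6,'pics/s20c.png')
cv2.imwrite('pics/w21.png',robot.read_camera('wrist')[:,:,::-1])
E
```

```text
t 19.92 shift [-0.1 -1.2 13. ] turn [ 0.06 -0.18  0.27] pos [0.469  0.0938 0.1661] rpy [ 3.1406e+00 -3.1000e-03 -2.8514e+00]
[-0.04699464  0.60759322 -0.74940816]
```

View pics/s20c.png

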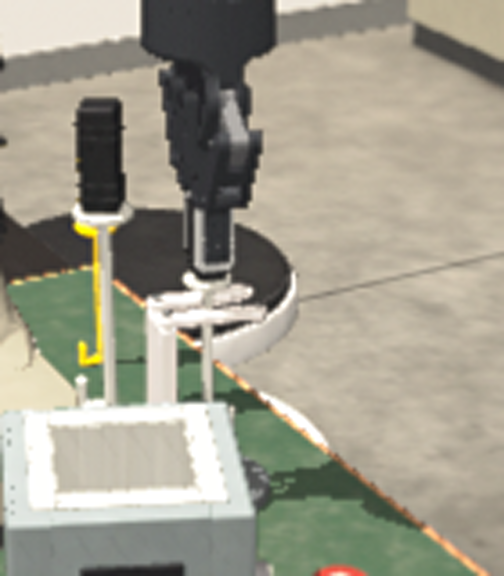

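View pics/w21.png

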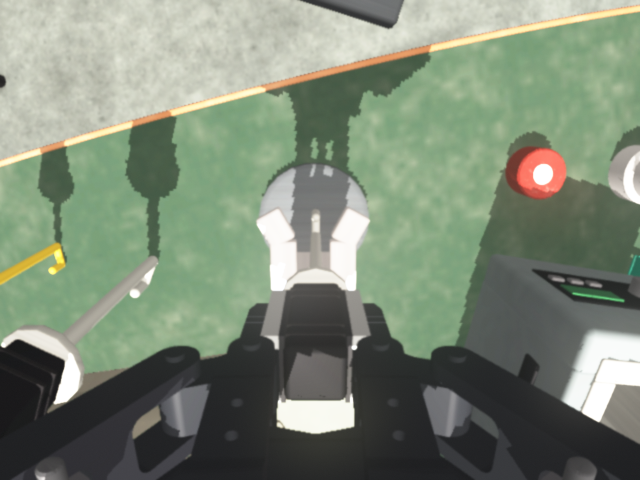

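Call:
apply_moves(commands=[[[0,-1,4],[0,0,0],-1],[[0,-1,8],[0,0,0],-1],[[0,-1,11],[0,0,0],-1],[[0,-1,12.5],[0,0,0],-1],[[0,-1,12.5],[0,0,0],-1]])

```text
t: 20.43
ee_pos: [0.4691, 0.0927, 0.1532]
ee_rot: [3.141, -0.003, -2.851]
wrist_force: [0.9, 0.6, -0.4]
opening: 0.0173
```

```bash
python3 - <<'E'
from h import *
plan([.4693,.0927,.1531],[np.pi,0,3.427]); print(robot.get_obs()['wrist_force'],robot.get_obs()['wrist_torque'])
E
```

```text
t 20.43 shift [-0.2 -0.1  0.1] turn [ 0.06 -0.18  0.28] pos [0.4691 0.0927 0.1532] rpy [ 3.1405 -0.0032 -2.8513]
[ 0.8505897   0.63773297 -0.44954337] [ 0.00757959 -0.00051335 -0.02864715]
```

Open gently, then retreat upward.

Call:
apply_moves(commands=[[[0,0,0.3],[0,0,0],-0.5],[[0,0,0.3],[0,0,0],-0.4],[[0,0,0.3],[0,0,0],-0.2],[[0,0,0.3],[0,0,0],0],[[0,0,0.3],[0,0,0],0.1]])

```text
t: 20.85
ee_pos: [0.4691, 0.0927, 0.1531]
ee_rot: [3.141, -0.003, -2.851]
wrist_force: [-0.3, 0.2, -0.4]
opening: 0.047
```

```bash
python3 - <<'E'
from h import *
plan([.4693,.0927,.1531],[np.pi,0,3.427]); print(robot.get_obs()['opening'])
cv2.imwrite('pics/w22.png',robot.read_camera('wrist')[:,:,::-1])
E
```

```text
t 20.85 shift [-0.2 -0.1 -0. ] turn [ 0.06 -0.17  0.28] pos [0.4691 0.0927 0.1531] rpy [ 3.1406e+00 -2.9000e-03 -2.8513e+00]
0.04704982669296048
```

View pics/w22.png

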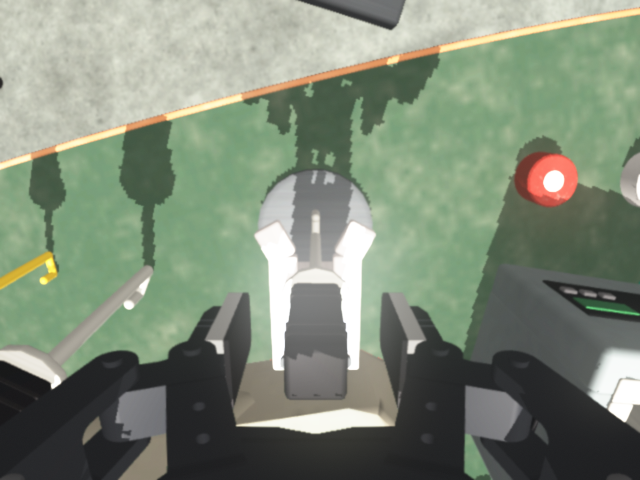

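Fingers are clear on both sides, and the rod hangs centred. Go up.

Call:
apply_moves(commands=[[[0,0,-15],[0,0,0],0.1],[[0,0,-40],[0,0,0],0.1],[[0,0,-70],[0,0,0],0.1],[[0,0,-100],[0,0,0],0.1],[[0,0,-130],[0,0,0],0.1]])

```text
t: 21.32
ee_pos: [0.4692, 0.0927, 0.2842]
ee_rot: [3.14, -0.003, -2.851]
wrist_force: [0.7, -0.0, 0.8]
opening: 0.0469
```

Call:
apply_moves(commands=[[[20,0,-20],[0,0,0],0.1],[[50,0,-20],[0,0,0],0.1],[[80,0,-20],[0,0,0],0.1],[[110,0,-20],[0,0,0],0.1],[[110,0,-20],[0,0,0],0.1]])

```text
t: 21.73
ee_pos: [0.36, 0.0606, 0.3058]
ee_rot: [3.141, -0.004, -2.852]
wrist_force: [0.4, 0.1, 0.5]
opening: 0.0469
```

```bash
python3 - <<'E'
from h import *
for n in ('side','top','wrist'):
    cv2.imwrite(f'pics/f_{n}.png',robot.read_camera(n)[:,:,::-1])
crop('pics/f_side.png',260,150,420,410,2.3,'pics/f1.png')
crop('pics/f_top.png',150,170,480,350,2.4,'pics/f2.png')
print(robot.get_obs()['t'],robot.get_obs()['ee_pos'])
E
```

```text
21.8833 [0.36437812 0.06118913 0.30481554]
```

View pics/f1.png

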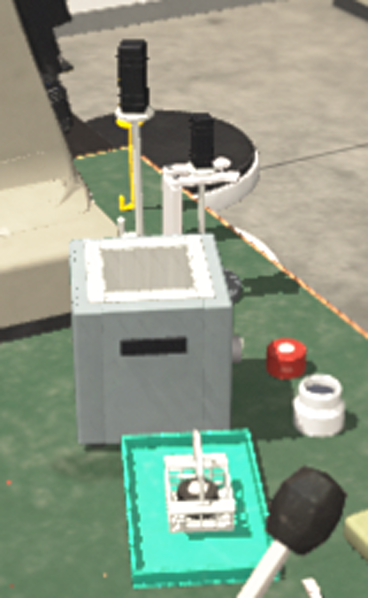

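View pics/f2.png

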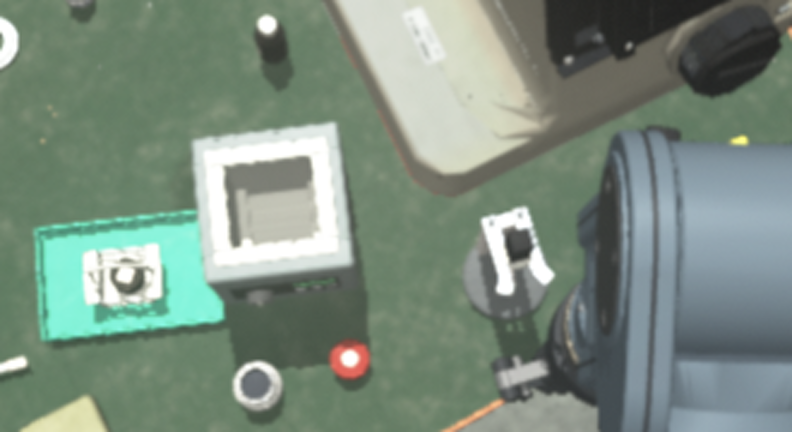

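View pics/f_wrist.png

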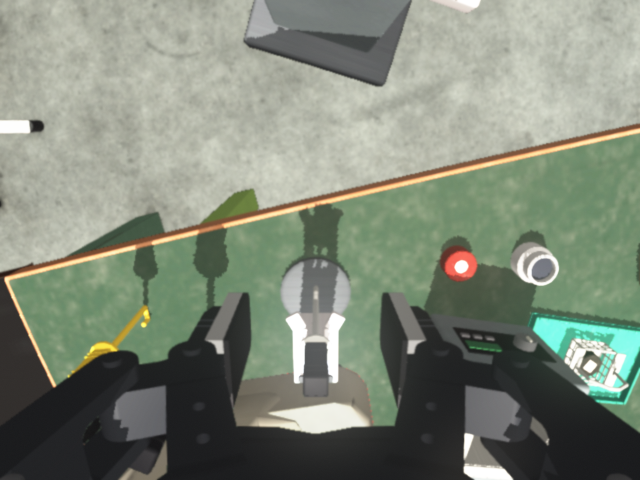

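```bash
python3 -c "
from h import *
print(onz('top',(150+519/2.4,170+242/2.4),.179), robot.sign_off())"
```

```text
the job is handed in; nothing more can be done
[0.46502551 0.09386875 0.179     ] None
```

I did the whole task and handed it in at about 22 s of the 72 s allowed. `sign_off` gives no verdict, so the points below rest on my own images and readings.

**What I did**
- I took the smaller black rod from its fork. It was neither the yellow rod nor the larger black one.
- The wrist camera showed the bail fallen to the -x side. I slid the hook under it from the basket's middle, swung the bail upright and lifted the basket out.
- I set the basket in the tray about 3 mm from its centre, lowered the hook and backed it clear. I then slid the rod back into the fork, lowered it and released it.

**Last checks**
- **Basket:** in the side and top pictures it stands flat in the tray, with the specimen inside and the bail still near upright.
- **Rod:** it hangs upright in the slot. When I released it, the gripper was within 0.3 mm of the pose it was gripped at. A rough top-camera reading put the handle top at (0.465, 0.094), about 3 to 4 mm from the seat against the 12 mm allowed.
- **Bystanders:** the magnifier, red mount and small bottle look unmoved, though I did not measure them again.
- **Forces:** the wrist force readings I saw at the ends of moves stayed at a few newtons at most.

**Disagreement:** the cameras differed on the tank position. The side camera was about 12 mm off in y. The top and wrist cameras differed by about 3 to 4 mm. I steered by the wrist camera and the arm's own position readings.

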